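Stand up the tipped spray can and snap its cap on

TASK

One of the spray cans in the rack on the mailing bench has tipped over the front of its lane: stand it upright on the lane floor and let go of it, leaving the two capped cans behind it standing where they are. Then take its loose cap from the bench, set it on the can and press it straight down until it snaps fully home. Do not let go at the end: finish while still holding the cap and pressing it firmly down, with the tape roll and the leaflets left where they are.

Things in the scene. Friction and masses are not known exactly. Their poses are not given: they have to be found in the camera images.
- rack: Grey steel rack, one lane for spray cans, fixed to the bench. Origin: centre of its underside; x runs along the lane, front to back, z up. Lane floor 4 mm above the bench, inside 300 mm long (x -0.15 to 0.15) and 60 mm wide; side walls 44 mm high, back stop 74 mm. Across the front a 6 mm wire with a V scoop, 61 mm high in the middle, 85 mm at the sides (heights over the bench).
- lane_spot (a point): Point on the lane floor in the empty front part of the lane (rack x = -0.065, y = 0), axes as the rack: a good place for the centre of the can's base, with room for a gripper before the other cans. Anywhere on the lane floor will do.
- can_grip (a point): Tipped spray can without cap: point on its axis 118 mm above its base, where it can be gripped across its diameter; z is its axis, base to top. It leans 37 degrees from upright, towards the rack's -x, over the front wire, its foot on the lane floor. White metal, 0.18 to 0.32 kg, straight body 52 mm in diameter and 138 mm high; with the narrower domed top and spray button 170 mm high.
- can_base (a point): Centre of the underside of the same tipped can; z is the can's axis, base to top.
- can_shoulder (a point): On the axis of the same can at the top of its straight body, 138 mm above the base; the cap's rim rests here when it is home; z is the can's axis. Above it: neck 40 mm wide, rolled bead 46 mm wide from 6 to 9 mm up, cone narrowing to 30 mm at 22 mm, spray button 12 mm wide up to 32 mm.
- cap_center (a point): Loose white plastic cap: its centre, half-way up. 53 mm in outer diameter, 37 mm high, flat top, 2 mm wall, standing on the bench open end down; z is its axis, rim to top. Any turn about the axis will do. Grip it with the fingertips 5 mm or more above its rim, so that they do not pinch the can. Firmly held down means 10 N or more.
- cap_rim (a point): Centre of the cap's open rim (underside), 18.5 mm below its centre; home, it lies at can_shoulder. Sprung lugs inside snap over the can's bead: pressed straight down the cap resists from about 9 mm above home, the force climbs to 8 to 25 N, drops suddenly about 5 mm above home as the lugs pass onto the bead, stays low, and rises again when the rim meets the shoulder.
- can_1_mid (a point): Mid-body point, 69 mm above the base, of the nearer of two capped cans that stand in the back part of the lane: diameter 52 mm, 175 mm high with the cap, 0.28 kg.
- can_2_mid (a point): The same point of the capped can at the back of the lane.
- tape_mid (a point): Centre of a roll of brown packing tape lying flat on the bench, diameter 100 mm, 48 mm high.
- leaflets_mid (a point): Centre of a banded bundle of leaflets on the bench, 148 x 105 x 30 mm.
Things that resemble listed ones, but are neither listed nor needed, are in the scene too. What is shaped like the part that bears cap_center but blue is not meant.

How it is judged:
On the way, in this order (a step that is already met when the one before it is completed fails the run):
1. the tipped can stands upright on the floor of the lane, let go (angle between can_base's own z axis and vertical below 0.06 rad and z of can_base in the frame of rack below 0.007 m and y of can_base in the frame of rack between -0.01 and 0.01 m and x of can_base in the frame of rack between -0.13 and 0.13 m and contact force between the fingers and can below 0.3 N), for 0.3 s.
2. the cap has snapped fully home on the upright can (z of cap_rim in the frame of can_shoulder below 0.002 m and horizontal distance between cap_rim and can_shoulder below 0.004 m and angle between can_base's own z axis and vertical below 0.08 rad), for 0.2 s.
At the end, for the whole second after the job is handed in: The can stands upright in the lane (tilt < 0.06 rad, base on its floor), the cap is home (rim within 2 mm of the shoulder, centred to 4 mm, square to 0.08 rad), the fingers press on the cap so that the can bears on the rack with over 8 N, and both neighbours stand (z of cap_rim in the frame of can_shoulder between -0.004 and 0.002 m and horizontal distance between cap_rim and can_shoulder below 0.004 m and angle between the z axis of cap_rim and the z axis of can_base, either way round below 0.08 rad and angle between can_base's own z axis and vertical below 0.06 rad and x of can_base in the frame of rack between -0.13 and 0.13 m and z of can_base in the frame of rack below 0.007 m and y of can_base in the frame of rack between -0.01 and 0.01 m and contact force between the fingers and cap above 3 N and contact force between can and rack above 8 N and angle between each of can_1_mid, can_2_mid's own z axis and vertical below 0.1 rad); the arm keeps its last pose, push and grip.
It fails at once if a neighbouring can is knocked over or shoved along (angle between any of can_1_mid, can_2_mid's own z axis and vertical above 0.35 rad or distance of any of can_1_mid, can_2_mid from where it was at the start of the episode above 0.04 m).
It fails at once if the tape roll or the leaflets are shifted (distance of any of tape_mid, leaflets_mid from where it was at the start of the episode above 0.02 m).
It also fails if it takes over 67 s, if anything falls off the work surface, if the arm or the gripper's body presses on something with over 40 N, if the wrist force passes 120 N, or if a joint passes its speed limit or range.

ROBOT

A 6-joint arm with a two-finger parallel gripper is mounted at the origin on the work surface. World frame = base frame: x ahead of the robot, y to its left, z up, the work surface at z = 0. Lengths are in m, angles in rad, forces in N, time in s.
With the tool pointing down it reaches from about 0.35 to 0.875 m from the base axis. Payload 15.5 kg.
Tool frame: the origin (TCP) lies at the very end of the fingers, on their centre line; the grasp point (between the pads) lies 19 mm behind it (env.hold_point_z is the distance from the TCP to the grasp point, in m); z points along the fingers, x is the direction in which the jaws open and shut, and the axes are right-handed (so a half turn about z gives the same grasp; the last joint's range is limited). The gripper opens to 85 mm and grips with 20 to 120 N. Pads are 22 mm wide; open, the fingers measure 114 mm over their backs; the gripper's body (76 mm by 85 mm) begins 54 mm behind the grasp point. The pads swing forward as they close: fully open they stand 13 mm farther back than shut.
Start: joints at [1.155, 0.494, 1.345, -0, 1.302, -0.096], TCP at [0.196, 0.593, 0.231] pointing down, gripper open.
Joint ranges: [-2.91, 2.91], [-0.82, 2.16], [0.22, 2.67], [-1.22, 4.37], [0.12, 2.79], [-3.08, 3.08]. Speed limits (rad/s): [1.89, 1.89, 2.57, 3.01, 3.01, 3.01].

INTERFACE

Orientations are given as a rotation vector (axis times angle).
In Python, from workcell import state, eyes, job, env gives the robot as it stands.
- The arm moves only by the tool drive_tool, never from a script. Its argument "targets" is a list of rows, each an object with "angular": the turn, a rotation vector about the tool's x, y, z in degrees, a list of three; "translation": the shift along the tool's x, y, z in m, a list of three; "jaw": the finger opening in m, from 0 to 0.0854. In form: [{"angular": [wx, wy, wz], "translation": [dx, dy, dz], "jaw": jaw}, ...]. A call has 1 to 10 rows; each row shifts and turns the commanded pose from where the row before left it, along the tool's axes as they then stand; what a row does not reach is not made up. A row lasts 1/10 s, in which the tool goes at most 50 mm and 8.59 degrees, less where a joint would pass 70% of its speed; a pose out of reach is approached as far as the arm can. A call is refused whole if a number of a shift passes 0.05 or a number of a turn 8.59, either way. A call with a gripper value outside its range is refused whole. The fingers move at their own pace and stop on an object; "newtons" is the grip in N (left out, the last holds). Time passes only in rows, so rows that do not move let the fingers close. It gives the time, the measured TCP pose, the force and the opening at its end, in the units of the state.
- state(): the state, without advancing time (a new reading comes with each control period).
- eyes.snapshot(name): name is "scene" or "side" or "wrist"; returns the picture (400x640x3 uint8, red, green, blue); there is no depth.
- eyes.calibration(name): a dict with "mtx" (3x3 intrinsics, pixels), "dist_coeffs" ([k1, k2, p1, p2, k3] as OpenCV has them; the pictures are not rectified), "position" and "attitude" of the camera in the world; the wrist camera has in their place "hand_eye" (4x4, takes a point from camera to tool coordinates, whose origin is the TCP and whose axes are the tool frame's). Camera axes: x right, y down, z forward; pixel columns grow to the right and rows downward; lengths in m; the calibration is good to about 2 mm. A picture is of the moment at which its call begins: read the wrist's pose just before it. calibration takes no time and is no camera call.
- job.finish_job(): hands the job in, once; it reports no verdict.
The state is a dict: "time": time; "joints": joint angles; "joint_vel": joint speeds; "effort": joint torques, N m; "position": TCP position; "orientation": TCP orientation; "contact_force": force on the tool from outside, world axes, zero at the start; "ft_torque": the same for the moment, N m; "finger_gap": finger opening in m.
Only numpy, scipy, OpenCV 4.12 (cv2) and the standard library are available. Lean on these libraries where they do the work, as an engineer would, in place of code of your own. Each camera call takes 0.05 s, during which the arm holds its last target.

## Working session

There is one attempt and no reset: what is moved stays moved. The work goes in short steps, Python scripts to look and compute and a tool call to move; the robot and the scene stay as the last step left them, time stands still between calls to the robot, and variables do not carry over. Pictures are saved under pics/ and viewed, and the job is handed in when it is done.

Besides the shell and the picture viewer there is one more tool, called after ">>>" by a JSON object that holds its "name" and its "arguments", one argument or row to a line. drive_tool: Moves the arm, as the interface text tells. Its arguments: {"type":"object","properties":{"targets":{"type":"array","items":{"type":"object","properties":{"angular":{"type":"array","items":{"type":"number"}},"translation":{"type":"array","items":{"type":"number"}},"jaw":{"type":"number"}}}},"newtons":{"type":"number"}},"required":["targets"]}

```bash
ls; mkdir -p pics; python3 - <<'E'
from workcell import state, eyes, job, env
import cv2
print(state()); print(env.hold_point_z)
for n in("scene","side","wrist"):
    c=eyes.calibration(n); print(n,c)
    cv2.imwrite(f"pics/a_{n}.png",eyes.snapshot(n)[:,:,::-1])
E
```

```text
pics
{'time': 0.0, 'joints': array([ 1.15548470e+00,  4.94199128e-01,  1.34614201e+00, -2.03799140e-05,
        1.30246543e+00, -9.55138721e-02]), 'joint_vel': array([-0.00094647,  0.00051984,  0.00109481,  0.0006018 ,  0.00038705,
       -0.00160286]), 'effort': array([ 8.37059524e-04, -8.82151937e+01, -3.83874071e+01, -1.23996997e-04,
        9.87941836e-03,  1.22307465e-04]), 'position': array([0.19635155, 0.59298146, 0.23068664]), 'orientation': array([ 2.54628117e+00,  1.83904653e+00, -1.62929370e-03]), 'contact_force': array([ 0.517563  , -0.64532836, -0.43965084]), 'ft_torque': array([-0.04326995, -0.02895603,  0.00340114]), 'finger_gap': 0.08523110273490583}
0.0187
scene {'mtx': array([[367.65166135,   0.        , 322.9242819 ],
       [  0.        , 367.65166135, 201.32174753],
       [  0.        ,   0.        ,   1.        ]]), 'dist_coeffs': array([-0.08030163,  0.        ,  0.        ,  0.        ,  0.        ]), 'position': array([1.22083967, 0.45732586, 0.67082275]), 'attitude': array([-1.1456948 , -2.13020872,  1.15184547])}
side {'mtx': array([[405.92384067,   0.    
[... 237 characters left out ...]
5, 0.66012878, 0.82974369]), 'attitude': array([-0.06807519,  2.88776134, -1.15197419])}
wrist {'mtx': array([[307.43461859,   0.        , 318.7132626 ],
       [  0.        , 307.43461859, 200.75277111],
       [  0.        ,   0.        ,   1.        ]]), 'dist_coeffs': array([-0.02794087,  0.        ,  0.        ,  0.        ,  0.        ]), 'hand_eye': array([[ 9.99999639e-01, -3.65042514e-04, -7.67408782e-04,
         2.89049751e-04],
       [ 5.62042486e-04,  9.61428136e-01,  2.75055674e-01,
        -6.96615049e-02],
       [ 6.37401380e-04, -2.75056006e-01,  9.61427994e-01,
        -1.42770229e-01],
       [ 0.00000000e+00,  0.00000000e+00,  0.00000000e+00,
         1.00000000e+00]])}
```

View pics/a_scene.png

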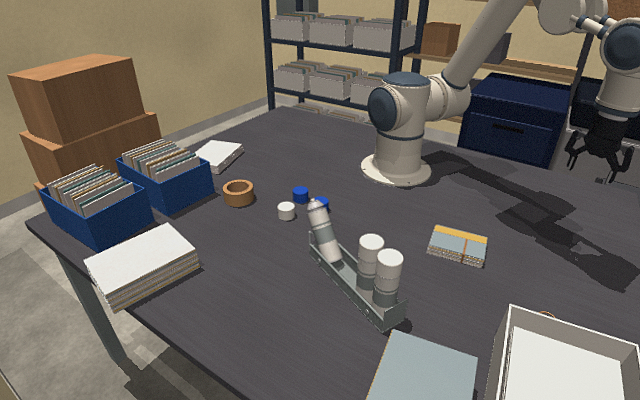

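View pics/a_side.png

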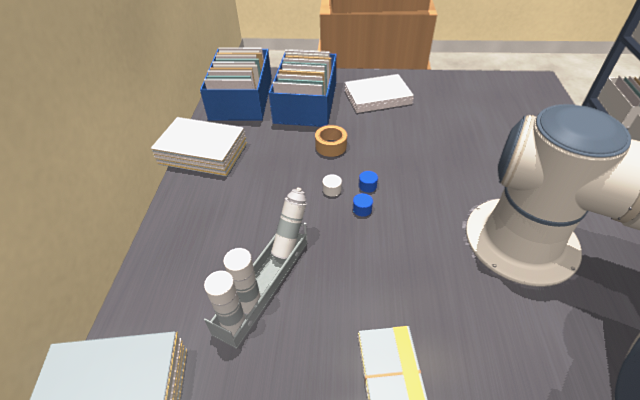

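View pics/a_wrist.png

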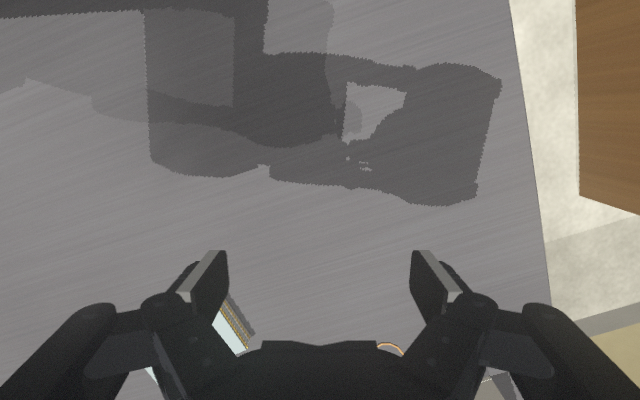

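Candidates for the cap: the white loose cap, scene (286,211) / side (332,185); blue caps, scene (301,195) and (321,205); caps on the standing cans, scene (371,243) and (389,259). I choose the loose white one. The can is the leaning one, scene (322,228) / side (290,222). I'll check both in close crops.

```bash
python3 - <<'E'
import cv2
a=cv2.imread("pics/a_scene.png")[180:340,260:420]; b=cv2.imread("pics/a_side.png")[165:350,195:395]
cv2.imwrite("pics/b_scene.png",cv2.resize(a,(800,800))[:600] if 0 else cv2.resize(a,(600,600),interpolation=cv2.INTER_CUBIC))
cv2.imwrite("pics/b_side.png",cv2.resize(b,(640,592),interpolation=cv2.INTER_CUBIC))
E
```

```text
(no output)
```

View pics/b_scene.png

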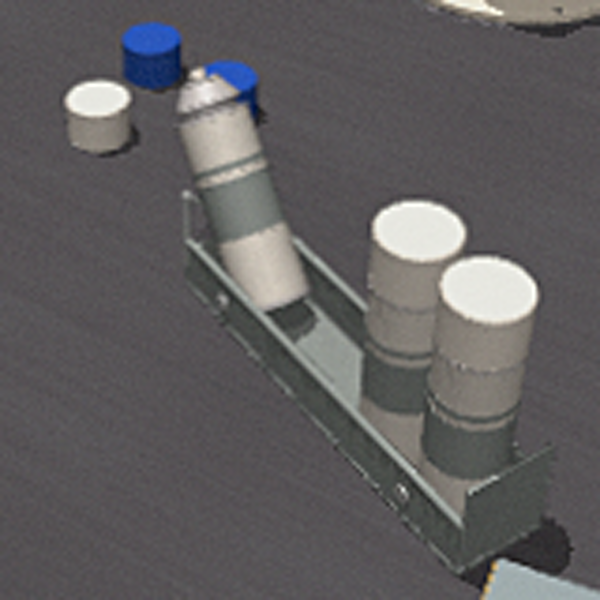

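View pics/b_side.png

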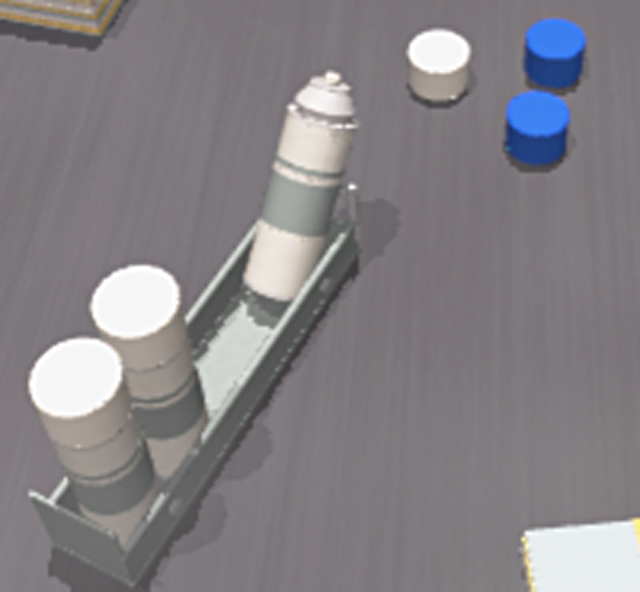

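```bash
cat > h.py <<'E'
import numpy as np, cv2
from scipy.spatial.transform import Rotation as R
from workcell import state, eyes, env
def cam(n,st=None):
    c=eyes.calibration(n)
    if n=="wrist":
        st=st or state(); T=np.eye(4);T[:3,:3]=R.from_rotvec(st["orientation"]).as_matrix();T[:3,3]=st["position"]
        M=T@c["hand_eye"]; return c,M[:3,:3],M[:3,3]
    return c,R.from_rotvec(c["attitude"]).as_matrix(),np.array(c["position"])
def ray(n,p,C=None):
    c,Rm,o=C or cam(n)
    u=cv2.undistortPoints(np.array([[p]],float),c["mtx"],c["dist_coeffs"])[0,0]
    d=Rm@np.array([u[0],u[1],1]); return o,d/np.linalg.norm(d)
def plane(n,p,z,C=None):
    o,d=ray(n,p,C); return o+d*(z-o[2])/d[2]
def tri(pa,pb,na="scene",nb="side",Ca=None,Cb=None):
    (o1,d1),(o2,d2)=ray(na,pa,Ca),ray(nb,pb,Cb)
    s=np.linalg.lstsq(np.c_[d1,-d2],o2-o1,rcond=None)[0]
    a,b=o1+s[0]*d1,o2+s[1]*d2; return (a+b)/2,np.linalg.norm(a-b)
def proj(n,X,C=None):
    c,Rm,o=C or cam(n)
    rv=R.from_matrix(Rm.T).as_rotvec(); return cv2.projectPoints(np.array(X,float).reshape(-1,3),rv,-Rm.T@o,c["mtx"],c["dist_coeffs"])[0][:,0]
E
python3 - <<'E'
from h import *
np.set_printoptions(precision=4,suppress=True)
S=lambda x,y:(260+x/3.75,180+y/3.75); D=lambda x,y:(195+x/3.2,165+y/3.2)
# cap tops via bright mask
for n,box in(("scene",(260,180,420,340)),("side",(195,165,395,350))):
    im=cv2.imread(f"pics/a_{n}.png"); g=im.min(2)
    m=np.zeros_like(g); x0,y0,x1,y1=box; m[y0:y1,x0:x1]=(g[y0:y1,x0:x1]>225)*255
    k,l,s,cc=cv2.connectedComponentsWithStats(m)
    for i in range(1,k):
        if s[i,4]>40: print(n,s[i],cc[i], plane(n,cc[i],.179)[:2],plane(n,cc[i],.037)[:2])
print(tri(S(418,231),D(138,301)),tri(S(489,289),D(78,379)),tri(S(98,98),D(440,52)))
print("button",tri(S(198,73),D(333,75)))
for nm,p in(("Lwall f",S(190,243)),("Lwall b",S(460,522)),("Rwall f",S(300,241)),("Rwall b",S(367,307))): print(nm,plane("scene",p,.044))
for nm,p in(("near f",D(352,235)),("near b",D(132,548)),("far f",D(254,225)),("far b",D(190,318))): print(nm,plane("side",p,.044))
E
```

```text
scene [279 202  15   8  63] [285.8571 205.5079] [ 0.6511 -0.0195] [ 0.4866 -0.1572]
scene [361 234  22  15 110] [371.5545 240.4455] [0.6556 0.2136] [0.4925 0.1433]
scene [378 249  25  16 142] [389.2817 256.7042] [0.6822 0.2669] [0.5267 0.212 ]
side [323 175  18  13 183] [331.6448 180.6995] [ 0.4822 -0.0101] [ 0.4883 -0.1564]
side [288 192  12   8  68] [294.25 195.75] [0.5633 0.0411] [ 0.5871 -0.094 ]
side [224 248  27  22 462] [236.7489 258.6861] [0.6573 0.2139] [0.7016 0.1165]
side [204 271  29  24 530] [218.1132 282.4906] [0.681 0.268] [0.7305 0.1824]
side [359 328  36  22 678] [377.6814 339.2758] [0.3908 0.3633] [0.3769 0.2985]
(array([0.6553, 0.2132, 0.1759]), np.float64(0.0010135547265642856)) (array([0.6791, 0.2683, 0.1764]), np.float64(3.277070507712739e-05)) (array([ 0.486 , -0.1567,  0.0345]), np.float64(7.540103292450209e-05))
button (array([ 0.5587, -0.0054,  0.1534]), np.float64(0.002799963423601445))
Lwall f [0.6064 0.0204 0.044 ]
Lwall b [0.7237 0.2871 0.044 ]
Rwall f [0.5614 0.084  0.044 ]
Rwall b [0.5956 0.1568 0.044 ]
near f [0.5447 0.0552 0.044 ]
near b [0.6621 0.3085 0.044 ]
far f [0.6208 0.0487 0.044 ]
far b [0.6553 0.1353 0.044 ]
```

```bash
cat >> h.py <<'E'
ANG=np.radians(65.7); U=np.array([np.cos(ANG),np.sin(ANG),0]); N=np.array([-np.sin(ANG),np.cos(ANG),0]); K=np.array([0,0,1.])
def toolR(zdir,xdir):
    z=zdir/np.linalg.norm(zdir); x=xdir-z*(xdir@z); x/=np.linalg.norm(x); return np.c_[x,np.cross(z,x),z]
def rows(p,Rm,n,start=None,rfirst=None):
    st=state(); p0,R0=(st["position"],R.from_rotvec(st["orientation"])) if start is None else start
    rv=(R0.inv()*R.from_matrix(Rm)).as_rotvec()
    cp,cR=p0.copy(),R0; out=[]
    m=rfirst or n
    for i in range(1,n+1):
        tp=p0+(p-p0)*i/n
        t=np.round(cR.inv().apply(tp-cp),3); w=np.round(np.degrees(rv)/m,1) if i<=m else np.zeros(3)
        out.append((w.tolist(),t.tolist())); cp=cp+cR.apply(t); cR=cR*R.from_rotvec(np.radians(w))
    for o in out: print(o)
    print("end",cp,"err",np.round(cp-p,4),np.round(np.degrees((cR.inv()*R.from_matrix(Rm)).as_rotvec()),2))
E
python3 - <<'E'
from h import *
np.set_printoptions(precision=4,suppress=True)
for i,z in(("G",0),): pass
u=.2536;l=-.5105; G=u*U+l*N+.117*K; print(G)
rows(np.array([.575,.03,.34]),toolR(-K,-N),16,rfirst=14)
# blue caps
for n,p in(("side",(368,178)),("side",(362.5,200)),("scene",(301,191.5)),("scene",(320,201))): print(plane(n,p,.037))
E
```

```text
[0.5696 0.0211 0.117 ]
([0.0, 0.0, 6.9], [-0.026, 0.034, -0.007])
([0.0, 0.0, 6.9], [-0.022, 0.036, -0.007])
([0.0, 0.0, 6.9], [-0.017, 0.039, -0.006])
([0.0, 0.0, 6.9], [-0.013, 0.04, -0.007])
([0.0, 0.0, 6.9], [-0.007, 0.042, -0.007])
([0.0, 0.0, 6.9], [-0.002, 0.042, -0.007])
([0.0, 0.0, 6.9], [0.002, 0.043, -0.007])
([0.0, 0.0, 6.9], [0.008, 0.041, -0.006])
([0.0, 0.0, 6.9], [0.013, 0.041, -0.007])
([0.0, 0.0, 6.9], [0.017, 0.038, -0.007])
([0.0, 0.0, 6.9], [0.022, 0.037, -0.007])
([0.0, 0.0, 6.9], [0.026, 0.033, -0.007])
([0.0, 0.0, 6.9], [0.03, 0.03, -0.006])
([0.0, 0.0, 6.9], [0.034, 0.026, -0.007])
([0.0, 0.0, 0.0], [0.036, 0.022, -0.007])
([0.0, 0.0, 0.0], [0.036, 0.022, -0.007])
end [0.5746 0.0301 0.3402] err [-0.0004  0.0001  0.0002] [ 0.05  0.   -0.62]
[ 0.3865 -0.1712  0.037 ]
[ 0.403  -0.0856  0.037 ]
[ 0.3929 -0.1672  0.037 ]
[ 0.406  -0.0832  0.037 ]
```

>>> {"name": "drive_tool", "arguments": {
  "targets": [
    {"angular":[0,0,6.9],"translation":[-0.026,0.034,-0.012],"jaw":0.0854},
    {"angular":[0,0,6.9],"translation":[-0.022,0.036,-0.012],"jaw":0.0854},
    {"angular":[0,0,6.9],"translation":[-0.017,0.039,-0.012],"jaw":0.0854},
    {"angular":[0,0,6.9],"translation":[-0.013,0.04,-0.012],"jaw":0.0854},
    {"angular":[0,0,6.9],"translation":[-0.007,0.042,-0.012],"jaw":0.0854},
    {"angular":[0,0,6.9],"translation":[-0.002,0.042,-0.012],"jaw":0.0854},
    {"angular":[0,0,6.9],"translation":[0.002,0.043,-0.012],"jaw":0.0854},
    {"angular":[0,0,6.9],"translation":[0.008,0.041,-0.012],"jaw":0.0854},
    {"angular":[0,0,6.9],"translation":[0.013,0.041,-0.007],"jaw":0.0854},
    {"angular":[0,0,6.9],"translation":[0.017,0.038,-0.006],"jaw":0.0854}
  ]
}}

```text
time: 1.15
position: [0.4336, 0.2401, 0.3408]
orientation: [-3.141, -0.065, -0.001]
contact_force: [0.2, 0.8, -0.1]
finger_gap: 0.0854
```

>>> {"name": "drive_tool", "arguments": {
  "targets": [
    {"angular":[0,0,6.9],"translation":[0.022,0.037,0],"jaw":0.0854},
    {"angular":[0,0,6.9],"translation":[0.026,0.033,0],"jaw":0.0854},
    {"angular":[0,0,6.9],"translation":[0.03,0.03,0],"jaw":0.0854},
    {"angular":[0,0,6.9],"translation":[0.034,0.026,0],"jaw":0.0854},
    {"angular":[0,0,0],"translation":[0.036,0.022,0],"jaw":0.0854},
    {"angular":[0,0,0],"translation":[0.036,0.022,0],"jaw":0.0854},
    {"angular":[0,0,0],"translation":[0,0,0],"jaw":0.0854},
    {"angular":[0,0,0],"translation":[0,0,0],"jaw":0.0854}
  ]
}}

```text
time: 1.95
position: [0.5748, 0.0296, 0.3397]
orientation: [-3.067, 0.68, 0.002]
contact_force: [-0.2, 0.2, 1.2]
finger_gap: 0.0856
```

```bash
python3 - <<'E'
from h import *
np.set_printoptions(precision=4,suppress=True)
st=state(); print(st["time"],st["position"],st["orientation"],st["joints"],st["contact_force"])
cv2.imwrite("pics/c_wrist.png",eyes.snapshot("wrist")[:,:,::-1])
E
```

```text
1.95 [0.5748 0.0296 0.3397] [-3.067   0.6804  0.0017] [-0.0525  0.3376  1.3037  0.0002  1.5013  0.3841] [-0.2209  0.2044  1.1546]
```

View pics/c_wrist.png

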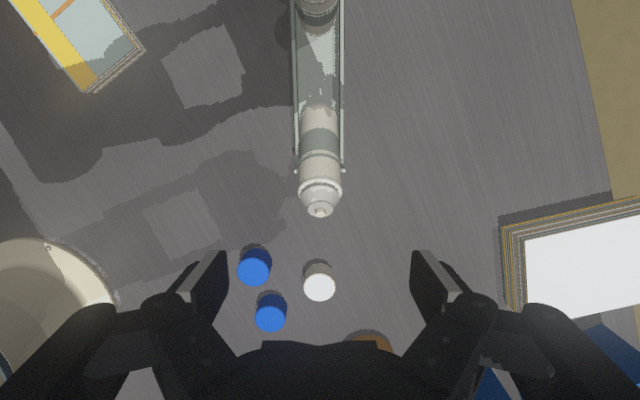

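The wrist view shows the rack running up the picture (columns 294–343), can button near (320,211), white cap at (320,286), blue caps at (254,266) and (270,316).

```bash
python3 - <<'E'
from h import *
im=cv2.imread("pics/c_wrist.png")
cv2.imwrite("pics/c_crop.png",cv2.resize(im[90:310,260:380],None,fx=2.7,fy=2.7,interpolation=cv2.INTER_CUBIC))
cv2.imwrite("pics/c_crop2.png",cv2.resize(im[160:230,280:360],None,fx=8,fy=8,interpolation=cv2.INTER_CUBIC))
E
```

```text
(no output)
```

View pics/c_crop.png

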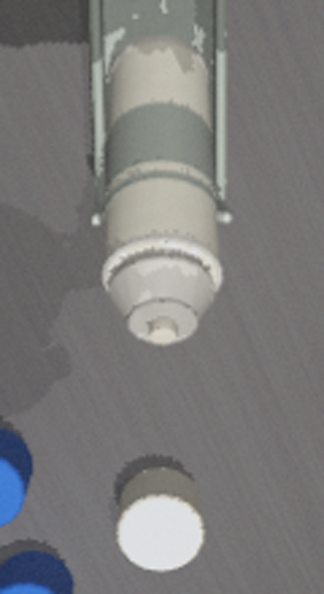

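View pics/c_crop2.png

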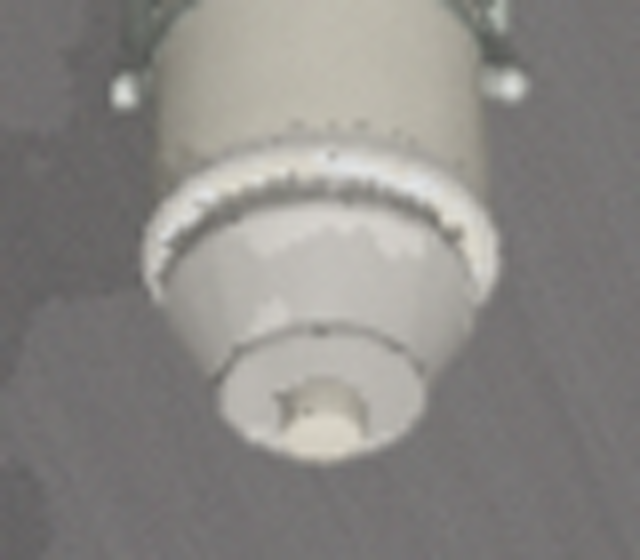

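```bash
python3 - <<'E'
from h import *
np.set_printoptions(precision=4,suppress=True)
def pr(nm,X): print(nm,X,"u %.4f lat %.4f"%(X@U,X@N))
pr("postA",plane("wrist",(295.6,171.5),.085)); pr("postB",plane("wrist",(343.4,170.8),.085))
pr("button",plane("wrist",(320,214.1),.1554)); pr("disc",plane("wrist",(320.3,209.4),.1474))
pr("shL",plane("wrist",(298.3,191.9),.13));pr("shR",plane("wrist",(342.3,191.9),.13))
pr("cap",plane("wrist",(319.3,287.4),.037))
print(tri((312.8,199.5),(320,214.1),"scene","wrist"),tri((299.1,188.4),(320,214.1),"side","wrist"))
# where rack walls appear: top wall edges at rows
im=cv2.imread("pics/c_wrist.png")
pr("wallL near",plane("wrist",(260+94/2.7,90+170/2.7),.044));pr("wallR near",plane("wrist",(260+224/2.7,90+170/2.7),.044))
pr("wallL far",plane("wrist",(292,30),.044));pr("wallR far",plane("wrist",(343,30),.044))
E
```

```text
postA [0.5452 0.0396 0.085 ] u 0.2604 lat -0.4806
postB [0.6024 0.014  0.085 ] u 0.2606 lat -0.5432
button [ 0.559  -0.0058  0.1554] u 0.2247 lat -0.5119
disc [ 0.5607 -0.0033  0.1474] u 0.2277 lat -0.5123
shL [0.544  0.0224 0.13  ] u 0.2442 lat -0.4866
shR [0.5912 0.0004 0.13  ] u 0.2436 lat -0.5386
cap [ 0.4883 -0.1565  0.037 ] u 0.0583 lat -0.5095
(array([ 0.5581, -0.006 ,  0.1517]), np.float64(0.001979416556634729)) (array([ 0.5587, -0.0062,  0.1546]), np.float64(0.0004869747496624327))
wallL near [0.5499 0.0584 0.044 ] u 0.2796 lat -0.4772
wallR near [0.612  0.0295 0.044 ] u 0.2787 lat -0.5456
wallL far [0.6164 0.2024 0.044 ] u 0.4381 lat -0.4786
wallR far [0.6761 0.1746 0.044 ] u 0.4373 lat -0.5444
```

```bash
python3 - <<'E'
from h import *
np.set_printoptions(precision=4,suppress=True)
z=np.sin(np.radians(37))*U-np.cos(np.radians(37))*K; Rt=toolR(z,-N)
T=.2632*U-.512*N+.1037*K
rows(T-.13*z,Rt,6,rfirst=5)
E
```

```text
([7.4, -0.0, -0.1], [0.0, 0.013, 0.022])
([7.4, -0.0, -0.1], [0.001, 0.016, 0.02])
([7.4, -0.0, -0.1], [-0.0, 0.018, 0.018])
([7.4, -0.0, -0.1], [0.0, 0.021, 0.016])
([7.4, -0.0, -0.1], [0.0, 0.022, 0.012])
([0.0, 0.0, 0.0], [0.001, 0.024, 0.01])
end [ 0.5432 -0.0421  0.2076] err [ 0.0005 -0.      0.0001] [ 0.01 -0.19 -0.09]
```

>>> {"name": "drive_tool", "arguments": {
  "targets": [
    {"angular":[7.4,0,-0.1],"translation":[0,0.013,0.022],"jaw":0.0854},
    {"angular":[7.4,0,-0.1],"translation":[0.001,0.016,0.02],"jaw":0.0854},
    {"angular":[7.4,0,-0.1],"translation":[0,0.018,0.018],"jaw":0.0854},
    {"angular":[7.4,0,-0.1],"translation":[0,0.021,0.016],"jaw":0.0854},
    {"angular":[7.4,0,-0.1],"translation":[0,0.022,0.012],"jaw":0.0854},
    {"angular":[0,0,0],"translation":[0.001,0.024,0.01],"jaw":0.0854},
    {"angular":[0,0,0],"translation":[0,0,0],"jaw":0.0854},
    {"angular":[0,0,0],"translation":[0,0,0],"jaw":0.0854}
  ]
}}

```text
time: 2.8
position: [0.5438, -0.0414, 0.2084]
orientation: [-2.449, 0.529, -0.18]
contact_force: [0.4, 0.1, 0.3]
finger_gap: 0.085
```

```bash
python3 - <<'E'
from h import *
np.set_printoptions(precision=4,suppress=True)
st=state(); print(st["joints"],st["contact_force"])
z=np.sin(np.radians(37))*U-np.cos(np.radians(37))*K; Rt=toolR(z,-N)
T=.2632*U-.512*N+.1037*K
rows(T,Rt,5,rfirst=1)
a=eyes.snapshot("wrist"); cv2.imwrite("pics/d_wrist.png",a[:,:,::-1])
b=eyes.snapshot("side"); cv2.imwrite("pics/d_side.png",b[100:300,200:420,::-1].repeat(2,0).repeat(2,1))
E
```

```text
[-0.5715  0.4528  1.7288  0.7027  1.1722 -0.4987] [0.4125 0.0513 0.296 ]
([0.0, -0.2, -0.0], [-0.0, 0.0, 0.026])
([0.0, 0.0, 0.0], [-0.0, 0.001, 0.026])
([0.0, 0.0, 0.0], [-0.0, -0.0, 0.026])
([0.0, 0.0, 0.0], [-0.001, 0.0, 0.026])
([0.0, 0.0, 0.0], [0.0, 0.0, 0.026])
end [0.5747 0.0296 0.104 ] err [-0.0002  0.0004  0.0003] [ 0.    0.03 -0.03]
```

View pics/d_wrist.png

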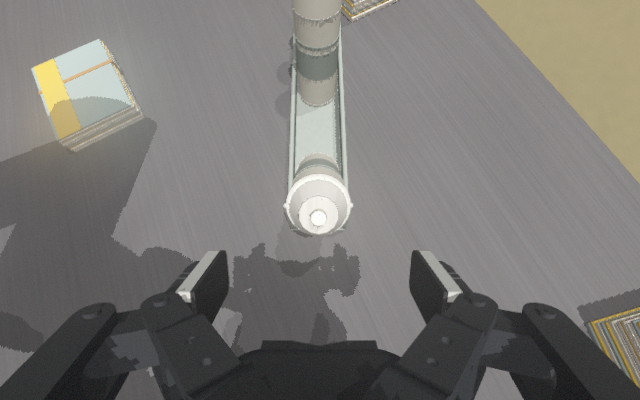

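View pics/d_side.png

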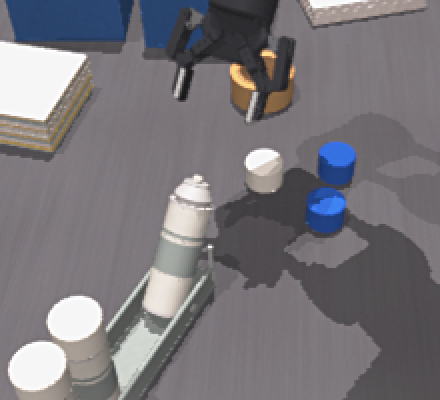

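The wrist view shows the can end-on, with its button at (318,217) centred between the fingers. Going in along its axis.

>>> {"name": "drive_tool", "arguments": {
  "targets": [
    {"angular":[0,-0.2,0],"translation":[0,0,0.026],"jaw":0.0854},
    {"angular":[0,0,0],"translation":[0,0.001,0.026],"jaw":0.0854},
    {"angular":[0,0,0],"translation":[0,0,0.026],"jaw":0.0854},
    {"angular":[0,0,0],"translation":[-0.001,0,0.026],"jaw":0.0854},
    {"angular":[0,0,0],"translation":[0,0,0.026],"jaw":0.0854},
    {"angular":[0,0,0],"translation":[0,0,0],"jaw":0.0854},
    {"angular":[0,0,0],"translation":[0,0,0],"jaw":0.0854}
  ]
}}

```text
time: 3.6
position: [0.5752, 0.0296, 0.1045]
orientation: [-2.449, 0.525, -0.177]
contact_force: [-0.4, 0.6, 0.7]
finger_gap: 0.0856
```

```bash
python3 - <<'E'
from h import *
np.set_printoptions(precision=4,suppress=True)
st=state(); print(st["position"],st["contact_force"])
a=eyes.snapshot("wrist")
b=eyes.snapshot("side")[130:280,230:400]; c=eyes.snapshot("scene")[150:300,260:430]
cv2.imwrite("pics/e.png",np.hstack([cv2.resize(x,None,fx=2.3,fy=2.3,interpolation=cv2.INTER_CUBIC) for x in (b,c)])[:,:,::-1])
E
```

```text
[0.5752 0.0296 0.1045] [-0.4239  0.5567  0.6686]
```

View pics/e.png

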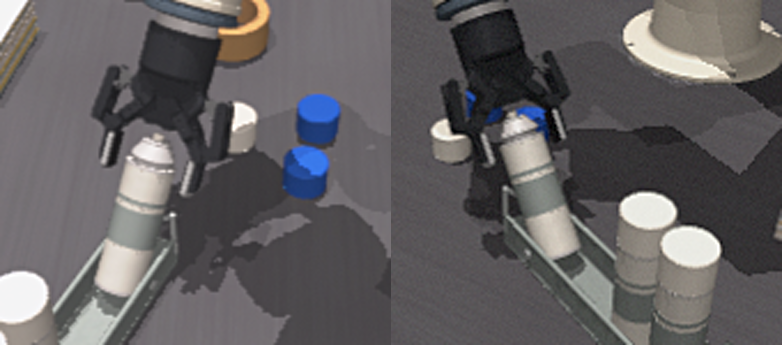

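The fingers straddle the can's upper body with nothing touching. Closing.

>>> {"name": "drive_tool", "arguments": {
  "targets": [
    {"angular":[0,0,0],"translation":[0,0,0],"jaw":0.045},
    {"angular":[0,0,0],"translation":[0,0,0],"jaw":0.045},
    {"angular":[0,0,0],"translation":[0,0,0],"jaw":0.045},
    {"angular":[0,0,0],"translation":[0,0,0],"jaw":0.045},
    {"angular":[0,0,0],"translation":[0,0,0],"jaw":0.045},
    {"angular":[0,0,0],"translation":[0,0,0],"jaw":0.045},
    {"angular":[0,0,0],"translation":[0,0,0],"jaw":0.045},
    {"angular":[0,0,0],"translation":[0,0,0],"jaw":0.045}
  ],
  "newtons": 60
}}

```text
time: 4.55
position: [0.575, 0.0284, 0.1039]
orientation: [-2.448, 0.528, -0.177]
contact_force: [-1.5, -3.0, 7.0]
finger_gap: 0.0507
```

```bash
python3 - <<'E'
from h import *
np.set_printoptions(precision=4,suppress=True)
st=state(); print(st["position"],st["contact_force"])
p=st["position"]; print(p@U,p@N)
a=eyes.snapshot("wrist"); cv2.imwrite("pics/f_wrist.png",a[:,:,::-1])
# plan: lift 25mm along world z, then rotate upright with base going over lane spot
R0=R.from_rotvec(st["orientation"])
print("lift 25 in tool axes",R0.inv().apply([0,0,.025]))
start=(p+np.array([0,0,.025]),R0)
# upright: grip at 124 above base -> TCP ~105 above base ; base 15 mm above floor
T=.345*U-.5115*N+(.004+.105+.02)*K
rows(T,toolR(-K,-N),8,start=start,rfirst=7)
E
```

```text
[0.575  0.0284 0.1039] [-1.5046 -3.0166  6.9698]
0.26246843472996667 -0.5123575113212361
lift 25 in tool axes [ 0.     -0.0151 -0.02  ]
([-5.3, -0.0, -0.0], [-0.0, -0.008, 0.006])
([-5.3, -0.0, -0.0], [-0.0, -0.009, 0.006])
([-5.3, -0.0, -0.0], [-0.0, -0.009, 0.004])
([-5.3, -0.0, -0.0], [-0.0, -0.01, 0.004])
([-5.3, -0.0, -0.0], [-0.001, -0.01, 0.003])
([-5.3, -0.0, -0.0], [0.0, -0.01, 0.002])
([-5.3, -0.0, -0.0], [0.0, -0.01, 0.0])
([0.0, 0.0, 0.0], [0.0, -0.011, 0.0])
end [0.6083 0.1044 0.1294] err [0.0001 0.0005 0.0004] [ 0.09 -0.03 -0.06]
```

View pics/f_wrist.png

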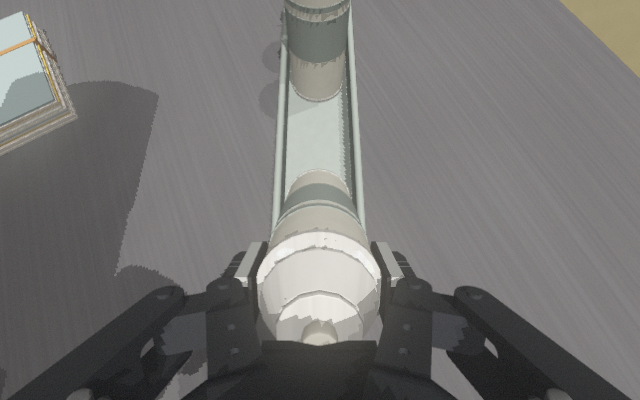

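>>> {"name": "drive_tool", "arguments": {
  "targets": [
    {"angular":[0,0,0],"translation":[0,-0.005,-0.007],"jaw":0.045},
    {"angular":[0,0,0],"translation":[0,-0.005,-0.007],"jaw":0.045},
    {"angular":[0,0,0],"translation":[0,-0.005,-0.006],"jaw":0.045},
    {"angular":[0,0,0],"translation":[0,0,0],"jaw":0.045}
  ]
}}

```text
time: 5.0
position: [0.5753, 0.0284, 0.1298]
orientation: [-2.449, 0.527, -0.179]
contact_force: [-0.9, 0.5, -3.6]
finger_gap: 0.0505
```

>>> {"name": "drive_tool", "arguments": {
  "targets": [
    {"angular":[-5.3,0,0],"translation":[0,-0.008,0.006],"jaw":0.045},
    {"angular":[-5.3,0,0],"translation":[0,-0.009,0.006],"jaw":0.045},
    {"angular":[-5.3,0,0],"translation":[0,-0.009,0.004],"jaw":0.045},
    {"angular":[-5.3,0,0],"translation":[0,-0.01,0.004],"jaw":0.045},
    {"angular":[-5.3,0,0],"translation":[-0.001,-0.01,0.003],"jaw":0.045},
    {"angular":[-5.3,0,0],"translation":[0,-0.01,0.002],"jaw":0.045},
    {"angular":[-5.2,0,0],"translation":[0,-0.01,0],"jaw":0.045},
    {"angular":[0,0,0],"translation":[0,-0.011,0],"jaw":0.045},
    {"angular":[0,0,0],"translation":[0,0,0],"jaw":0.045},
    {"angular":[0,0,0],"translation":[0,0,0],"jaw":0.045}
  ]
}}

```text
time: 6.0
position: [0.6075, 0.1043, 0.1286]
orientation: [-3.069, 0.662, 0.002]
contact_force: [-0.8, -0.4, -3.1]
finger_gap: 0.0506
```

```bash
python3 - <<'E'
from h import *
np.set_printoptions(precision=4,suppress=True)
st=state(); p=st["position"]; print(p,p@U,p@N,st["contact_force"],R.from_rotvec(st["orientation"]).as_matrix())
a=eyes.snapshot("wrist"); cv2.imwrite("pics/g_wrist.png",a[:,:,::-1])
b=eyes.snapshot("side"); c=eyes.snapshot("scene")
cv2.imwrite("pics/g_side.png",b[:,:,::-1]);cv2.imwrite("pics/g_scene.png",c[:,:,::-1])
b=b[130:330,200:370];c=c[150:350,280:450]
cv2.imwrite("pics/g.png",np.hstack([cv2.resize(x,None,fx=2.3,fy=2.3,interpolation=cv2.INTER_CUBIC) for x in (b,c)])[:,:,::-1])
E
```

```text
[0.6075 0.1043 0.1286] 0.34510163074441697 -0.5107417272005698 [-0.8244 -0.3573 -3.1252] [[ 0.9112 -0.412  -0.0007]
 [-0.412  -0.9112  0.0018]
 [-0.0014 -0.0014 -1.    ]]
```

View pics/g.png

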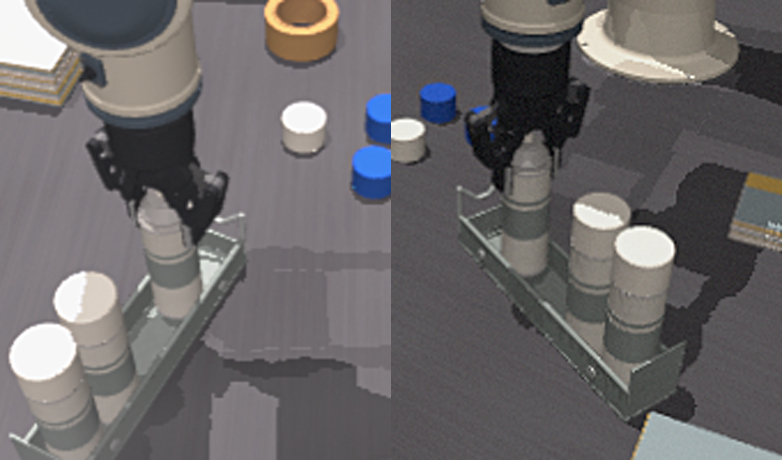

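View pics/g_wrist.png

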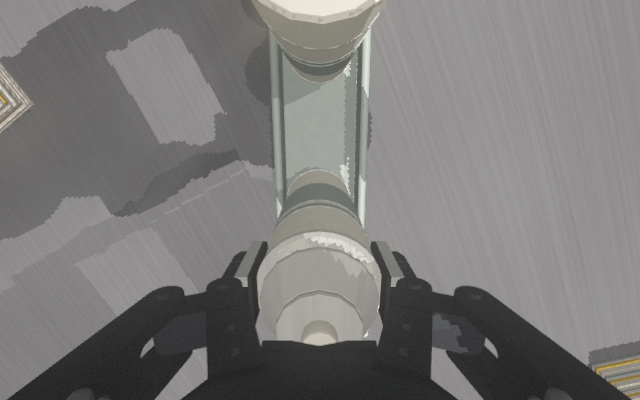

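The can hangs upright over the lane and is centred. Lowering it.

>>> {"name": "drive_tool", "arguments": {
  "targets": [
    {"angular":[0,0,0],"translation":[0,0,0.005],"jaw":0.045},
    {"angular":[0,0,0],"translation":[0,0,0.005],"jaw":0.045},
    {"angular":[0,0,0],"translation":[0,0,0.003],"jaw":0.045},
    {"angular":[0,0,0],"translation":[0,0,0.001],"jaw":0.045},
    {"angular":[0,0,0],"translation":[0,0,0],"jaw":0.045}
  ]
}}

```text
time: 6.65
position: [0.608, 0.1046, 0.1148]
orientation: [3.071, -0.662, -0.001]
contact_force: [-0.0, -0.4, -3.2]
finger_gap: 0.0509
```

>>> {"name": "drive_tool", "arguments": {
  "targets": [
    {"angular":[0,0,0],"translation":[0,0,0.001],"jaw":0.045},
    {"angular":[0,0,0],"translation":[0,0,0.001],"jaw":0.045},
    {"angular":[0,0,0],"translation":[0,0,0],"jaw":0.045}
  ]
}}

```text
time: 6.95
position: [0.6081, 0.1047, 0.1129]
orientation: [3.071, -0.662, -0.0]
contact_force: [0.0, 0.1, -3.1]
finger_gap: 0.0505
```

>>> {"name": "drive_tool", "arguments": {
  "targets": [
    {"angular":[0,0,0],"translation":[0,0,0.001],"jaw":0.045},
    {"angular":[0,0,0],"translation":[0,0,0.001],"jaw":0.045},
    {"angular":[0,0,0],"translation":[0,0,0],"jaw":0.045}
  ]
}}

```text
time: 7.25
position: [0.608, 0.1046, 0.1109]
orientation: [3.071, -0.662, -0.0]
contact_force: [0.3, 0.6, -3.7]
finger_gap: 0.0505
```

>>> {"name": "drive_tool", "arguments": {
  "targets": [
    {"angular":[0,0,0],"translation":[0,0,0.001],"jaw":0.045},
    {"angular":[0,0,0],"translation":[0,0,0],"jaw":0.045}
  ]
}}

```text
time: 7.45
position: [0.6083, 0.1048, 0.1106]
orientation: [-3.071, 0.662, -0.001]
contact_force: [-2.5, 0.4, 5.6]
finger_gap: 0.0504
```

>>> {"name": "drive_tool", "arguments": {
  "targets": [
    {"angular":[0,0,0],"translation":[0,0,0.001],"jaw":0.045},
    {"angular":[0,0,0],"translation":[0,0,0],"jaw":0.045}
  ]
}}

```text
time: 7.65
position: [0.6084, 0.1051, 0.1104]
orientation: [-3.07, 0.662, -0.002]
contact_force: [-5.1, 3.1, 18.3]
finger_gap: 0.0506
```

>>> {"name": "drive_tool", "arguments": {
  "targets": [
    {"angular":[0,0,0],"translation":[0,0,0.001],"jaw":0.045},
    {"angular":[0,0,0],"translation":[0,0,0],"jaw":0.045}
  ]
}}

```text
time: 7.85
position: [0.6086, 0.1052, 0.1104]
orientation: [-3.07, 0.662, -0.003]
contact_force: [-10.7, 2.3, 34.0]
finger_gap: 0.0506
```

>>> {"name": "drive_tool", "arguments": {
  "targets": [
    {"angular":[0,0,0],"translation":[0,0,-0.001],"jaw":0.045},
    {"angular":[0,0,0],"translation":[0,0,-0.0014],"jaw":0.045},
    {"angular":[0,0,0],"translation":[0,0,0],"jaw":0.045}
  ],
  "newtons": 20
}}

```text
time: 8.15
position: [0.6082, 0.1047, 0.1106]
orientation: [-3.071, 0.662, -0.001]
contact_force: [-1.0, 0.9, 5.8]
finger_gap: 0.0507
```

>>> {"name": "drive_tool", "arguments": {
  "targets": [
    {"angular":[0,0,0],"translation":[0,0,0],"jaw":0.055},
    {"angular":[0,0,0],"translation":[0,0,0],"jaw":0.06},
    {"angular":[0,0,0],"translation":[0,0,0],"jaw":0.07},
    {"angular":[0,0,0],"translation":[0,0,0],"jaw":0.0854},
    {"angular":[0,0,0],"translation":[0,0,0],"jaw":0.0854},
    {"angular":[0,0,0],"translation":[0,0,0],"jaw":0.0854},
    {"angular":[0,0,0],"translation":[0,0,0],"jaw":0.0854},
    {"angular":[0,0,0],"translation":[0,0,0],"jaw":0.0854}
  ]
}}

```text
time: 8.95
position: [0.6081, 0.1047, 0.1104]
orientation: [3.071, -0.662, -0.0]
contact_force: [-0.3, 0.4, -0.1]
finger_gap: 0.0855
```

```bash
python3 - <<'E'
from h import *
np.set_printoptions(precision=4,suppress=True)
st=state(); p=st["position"]; print(p,p@U,p@N,st["contact_force"])
a=eyes.snapshot("wrist"); cv2.imwrite("pics/i_wrist.png",a[:,:,::-1])
E
```

```text
[0.6081 0.1047 0.1104] 0.3456238041586941 -0.5111459516299316 [-0.3105  0.3671 -0.1409]
```

View pics/i_wrist.png

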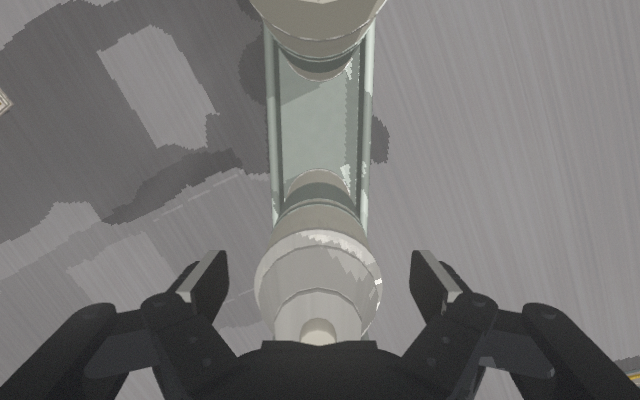

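The can stands free between the open fingers. Rising straight up and looking again.

>>> {"name": "drive_tool", "arguments": {
  "targets": [
    {"angular":[0,0,0],"translation":[0,0,-0.015],"jaw":0.0854},
    {"angular":[0,0,0],"translation":[0,0,-0.03],"jaw":0.0854},
    {"angular":[0,0,0],"translation":[0,0,-0.04],"jaw":0.0854},
    {"angular":[0,0,0],"translation":[0,0,-0.045],"jaw":0.0854},
    {"angular":[0,0,0],"translation":[0,-0.015,-0.045],"jaw":0.0854},
    {"angular":[0,0,0],"translation":[0,-0.015,-0.035],"jaw":0.0854},
    {"angular":[0,0,0],"translation":[0,0,0],"jaw":0.0854},
    {"angular":[0,0,0],"translation":[0,0,0],"jaw":0.0854}
  ]
}}

```text
time: 9.8
position: [0.6206, 0.1322, 0.3208]
orientation: [-3.071, 0.661, -0.002]
contact_force: [0.1, -0.3, -1.2]
finger_gap: 0.0854
```

```bash
python3 - <<'E'
from h import *
np.set_printoptions(precision=4,suppress=True)
st=state(); p=st["position"]; print(p,p@U,p@N,st["contact_force"])
for n in("wrist","side","scene"): cv2.imwrite(f"pics/j_{n}.png",eyes.snapshot(n)[:,:,::-1])
C=cam("wrist")
for q in(.174,.164,.142): 
    P=.345*U-.5115*N+q*K; print(q,proj("wrist",P,C),proj("side",P),proj("scene",P))
E
```

```text
[0.6206 0.1322 0.3208] 0.37588069326314827 -0.5111798099487541 [ 0.0777 -0.3365 -1.2027]
0.174 [[319.8109 217.6533]] [[270.3864 218.0778]] [[338.8    215.0793]]
0.164 [[319.7892 214.4306]] [[270.9001 221.1121]] [[338.6723 218.5417]]
0.142 [[319.746  207.9914]] [[272.0004 227.6135]] [[338.3962 226.0055]]
```

View pics/j_wrist.png

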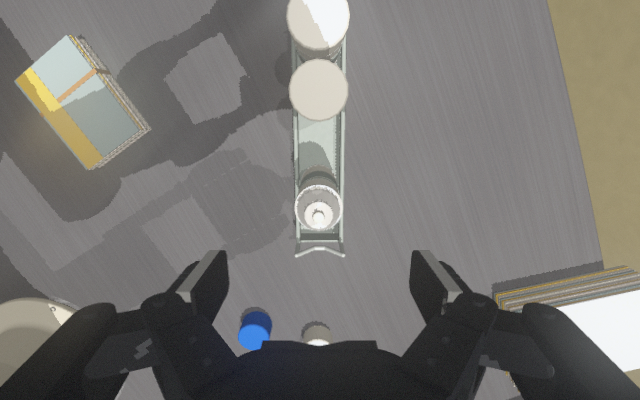

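View pics/j_side.png

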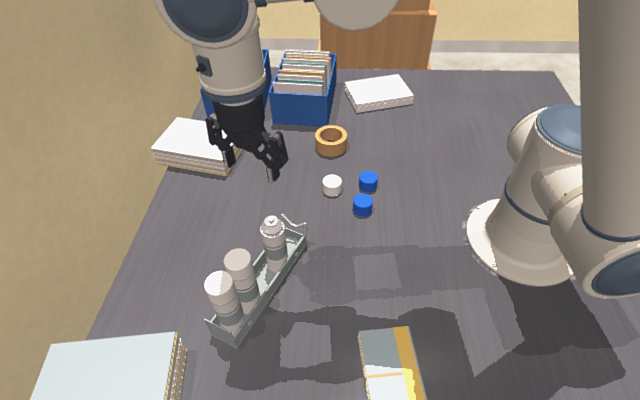

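View pics/j_scene.png

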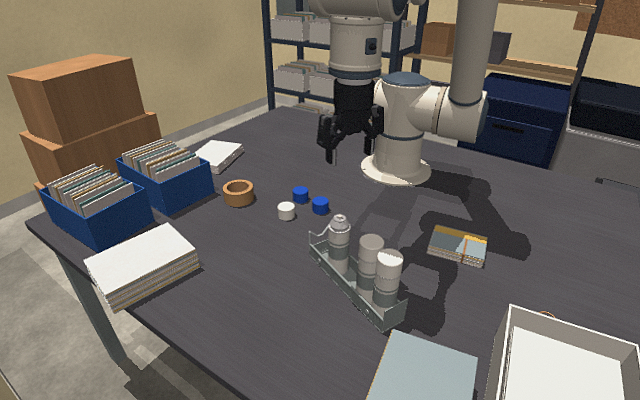

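The can stands upright, with its button at wrist (319,214), side (271,219) and scene (340,217). Measuring it more precisely.

```bash
python3 - <<'E'
import cv2
im=cv2.imread("pics/j_wrist.png"); a=cv2.resize(im[180:235,285:355],None,fx=8,fy=8,interpolation=cv2.INTER_CUBIC)
cv2.imwrite("pics/j1.png",a)
E
```

```text
(no output)
```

View pics/j1.png

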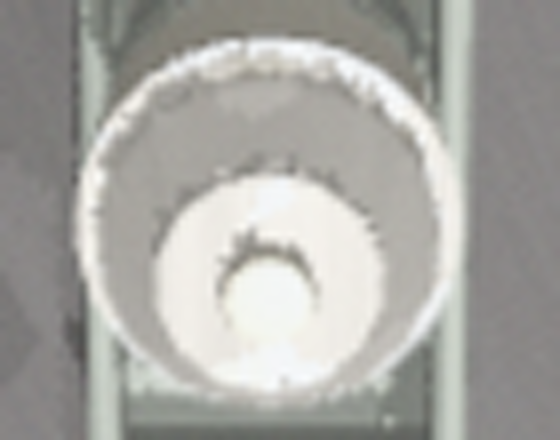

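```bash
python3 - <<'E'
from h import *
np.set_printoptions(precision=4,suppress=True)
def pr(nm,X): print(nm,X,"u %.4f lat %.4f"%(X@U,X@N))
C=cam("wrist")
pr("btn",plane("wrist",(318.6,217.5),.174,C));pr("sh",plane("wrist",(318.6,207.6),.142,C));pr("disc",plane("wrist",(318.75,215),.164,C))
pr("btn side/scene",tri((340,214.5),(270.5,217.5))[0])
pr("tape",plane("side",(331,136.5),.048)); pr("tape",plane("scene",(238.5,187.5),.048))
rows(.089*U-.5105*N+.216*K,toolR(-K,-N),8,rfirst=1)
E
```

```text
btn [0.6071 0.1046 0.174 ] u 0.3452 lat -0.5103
sh [0.6072 0.1049 0.142 ] u 0.3454 lat -0.5103
disc [0.6069 0.1038 0.164 ] u 0.3444 lat -0.5104
btn side/scene [0.6074 0.106  0.1769] u 0.3466 lat -0.5100
tape [ 0.4979 -0.3411  0.048 ] u -0.1060 lat -0.5941
tape [ 0.5019 -0.3433  0.048 ] u -0.1064 lat -0.5987
([0.1, 0.1, -0.1], [0.0, 0.036, 0.013])
([0.0, 0.0, 0.0], [-0.0, 0.035, 0.013])
([0.0, 0.0, 0.0], [-0.0, 0.036, 0.013])
([0.0, 0.0, 0.0], [-0.0, 0.036, 0.012])
([0.0, 0.0, 0.0], [-0.0, 0.036, 0.013])
([0.0, 0.0, 0.0], [-0.0, 0.035, 0.013])
([0.0, 0.0, 0.0], [-0.0, 0.036, 0.013])
([0.0, 0.0, 0.0], [-0.0, 0.036, 0.013])
end [ 0.5022 -0.1291  0.2159] err [ 0.0003 -0.0001 -0.0001] [-0.02  0.03  0.05]
```

>>> {"name": "drive_tool", "arguments": {
  "targets": [
    {"angular":[0.1,0.1,-0.1],"translation":[0,0.036,0.005],"jaw":0.0854},
    {"angular":[0,0,0],"translation":[0,0.036,0.005],"jaw":0.0854},
    {"angular":[0,0,0],"translation":[0,0.036,0.01],"jaw":0.0854},
    {"angular":[0,0,0],"translation":[0,0.036,0.015],"jaw":0.0854},
    {"angular":[0,0,0],"translation":[0,0.036,0.017],"jaw":0.0854},
    {"angular":[0,0,0],"translation":[0,0.036,0.017],"jaw":0.0854},
    {"angular":[0,0,0],"translation":[0,0.036,0.018],"jaw":0.0854},
    {"angular":[0,0,0],"translation":[0,0.035,0.017],"jaw":0.0854},
    {"angular":[0,0,0],"translation":[0,0,0],"jaw":0.0854},
    {"angular":[0,0,0],"translation":[0,0,0],"jaw":0.0854}
  ]
}}

```text
time: 10.95
position: [0.5018, -0.1301, 0.215]
orientation: [-3.069, 0.662, 0.0]
contact_force: [-0.5, 0.8, -0.8]
finger_gap: 0.0855
```

```bash
python3 - <<'E'
from h import *
np.set_printoptions(precision=4,suppress=True)
st=state(); p=st["position"]; print(p,p@U,p@N,st["contact_force"],st["joints"])
im=eyes.snapshot("wrist")[:,:,::-1]; cv2.imwrite("pics/k_wrist.png",im)
C=cam("wrist",st)
print(proj("wrist",[.4882,-.1565,.037],C))
cv2.imwrite("pics/k1.png",cv2.resize(im[170:250,270:370],None,fx=6,fy=6,interpolation=cv2.INTER_CUBIC))
E
```

```text
[ 0.5018 -0.1301  0.215 ] 0.08794775531134005 -0.5109228360910986 [-0.4667  0.8196 -0.7607] [-0.37    0.3631  1.6269  0.0019  1.1521  0.0543]
[[317.3024 207.9453]]
```

View pics/k_wrist.png

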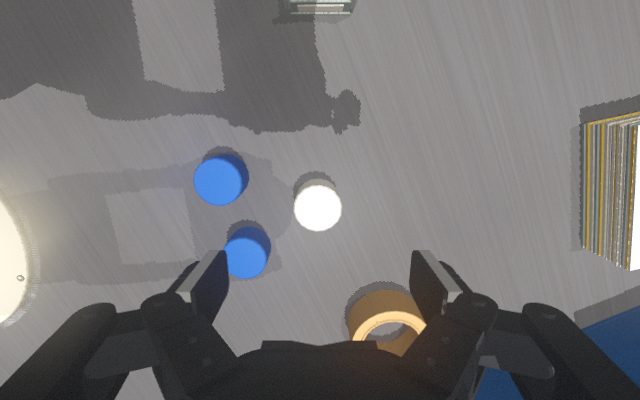

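View pics/k1.png

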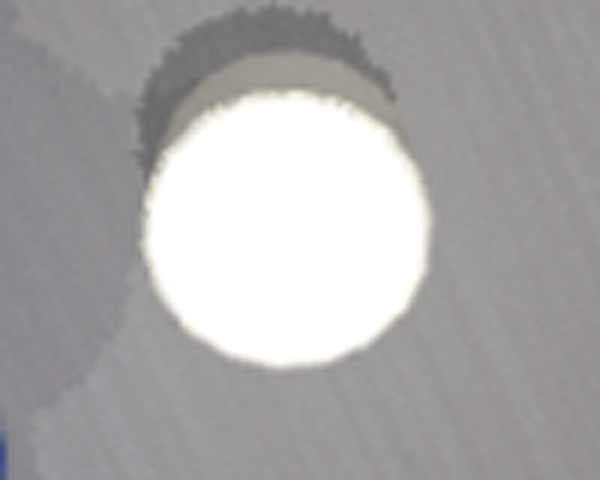

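```bash
python3 - <<'E'
from h import *
np.set_printoptions(precision=4,suppress=True)
X=plane("wrist",(317.8,208.0),.037); print(X,X@U,X@N)
X[2]=.009; rows(X,toolR(-K,-N),8,rfirst=1)
E
```

```text
[ 0.4896 -0.1565  0.037 ] 0.0588528506720175 -0.5105876195368845
([-0.1, -0.0, 0.0], [-0.0, 0.004, 0.026])
([0.0, 0.0, 0.0], [-0.0, 0.004, 0.026])
([0.0, 0.0, 0.0], [-0.0, 0.003, 0.025])
([0.0, 0.0, 0.0], [-0.0, 0.004, 0.026])
([0.0, 0.0, 0.0], [-0.001, 0.004, 0.026])
([0.0, 0.0, 0.0], [0.0, 0.003, 0.026])
([0.0, 0.0, 0.0], [0.0, 0.004, 0.026])
([0.0, 0.0, 0.0], [0.0, 0.004, 0.026])
end [ 0.4895 -0.1565  0.0086] err [-0.0001  0.     -0.0004] [-0.01 -0.04  0.01]
```

>>> {"name": "drive_tool", "arguments": {
  "targets": [
    {"angular":[-0.1,0,0],"translation":[0,0.01,0.02],"jaw":0.0854},
    {"angular":[0,0,0],"translation":[0,0.01,0.02],"jaw":0.0854},
    {"angular":[0,0,0],"translation":[-0.0005,0.009,0.02],"jaw":0.0854},
    {"angular":[0,0,0],"translation":[0,0,0.035],"jaw":0.0854},
    {"angular":[0,0,0],"translation":[0,0,0.035],"jaw":0.0854},
    {"angular":[0,0,0],"translation":[0,0,0.035],"jaw":0.0854},
    {"angular":[0,0,0],"translation":[0,0,0.026],"jaw":0.0854},
    {"angular":[0,0,0],"translation":[0,0,0.014],"jaw":0.0854},
    {"angular":[0,0,0],"translation":[0,0,0],"jaw":0.0854},
    {"angular":[0,0,0],"translation":[0,0,0],"jaw":0.0854}
  ]
}}

```text
time: 12.0
position: [0.4913, -0.1555, 0.0114]
orientation: [3.072, -0.658, 0.003]
contact_force: [-0.7, -0.3, 0.6]
finger_gap: 0.0854
```

```bash
python3 - <<'E'
from h import *
np.set_printoptions(precision=4,suppress=True)
st=state(); p=st["position"]; print(p,p@U,p@N,st["contact_force"])
im=eyes.snapshot("side")[:,:,::-1]; cv2.imwrite("pics/l.png",cv2.resize(im[90:240,250:420],None,fx=4,fy=4,interpolation=cv2.INTER_CUBIC))
E
```

```text
[ 0.4913 -0.1555  0.0114] 0.0604835212100308 -0.5117572195526076 [-0.6822 -0.3192  0.6235]
```

View pics/l.png

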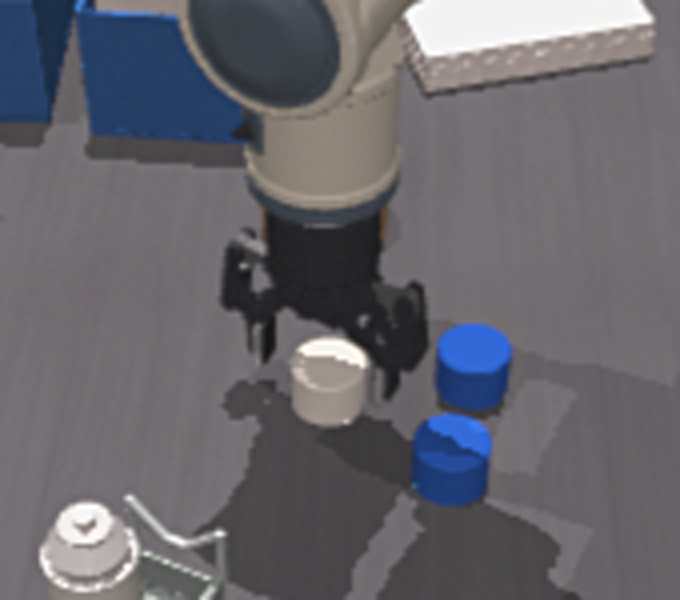

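```bash
python3 - <<'E'
from h import *
rows(.0589*U-.5107*N+.009*K,toolR(-K,-N),1)
E
```

```text
([-0.0, -0.2, 0.1], [-0.001, 0.001, 0.003])
end [ 0.49022678 -0.15624481  0.00877981] err [ 0.0005  0.0002 -0.0002] [-0.    0.04  0.  ]
```

>>> {"name": "drive_tool", "arguments": {
  "targets": [
    {"angular":[0,-0.2,0.1],"translation":[-0.0011,0.0016,0.0025],"jaw":0.0854},
    {"angular":[0,0,0],"translation":[0,0,0],"jaw":0.0854},
    {"angular":[0,0,0],"translation":[0,0,0],"jaw":0.045},
    {"angular":[0,0,0],"translation":[0,0,0],"jaw":0.045},
    {"angular":[0,0,0],"translation":[0,0,0],"jaw":0.045},
    {"angular":[0,0,0],"translation":[0,0,0],"jaw":0.045},
    {"angular":[0,0,0],"translation":[0,0,0],"jaw":0.045},
    {"angular":[0,0,0],"translation":[0,0,0],"jaw":0.045},
    {"angular":[0,0,0],"translation":[0,0,0],"jaw":0.045},
    {"angular":[0,0,0],"translation":[0,0,0],"jaw":0.045}
  ],
  "newtons": 60
}}

```text
time: 13.05
position: [0.4892, -0.1571, 0.0091]
orientation: [-3.071, 0.662, 0.002]
contact_force: [-2.0, 1.0, 14.5]
finger_gap: 0.0519
```

```bash
python3 - <<'E'
from h import *
np.set_printoptions(precision=4,suppress=True)
st=state(); p=st["position"]; print(p,p@U,p@N,st["contact_force"])
im=eyes.snapshot("wrist")[:,:,::-1]; cv2.imwrite("pics/m_w.png",im)
im=eyes.snapshot("side")[:,:,::-1]; cv2.imwrite("pics/m.png",cv2.resize(im[90:240,250:420],None,fx=4,fy=4,interpolation=cv2.INTER_CUBIC))
E
```

```text
[ 0.4892 -0.1571  0.0091] 0.058178731029246304 -0.5105381295978695 [-2.0357  0.9503 14.4881]
```

View pics/m.png

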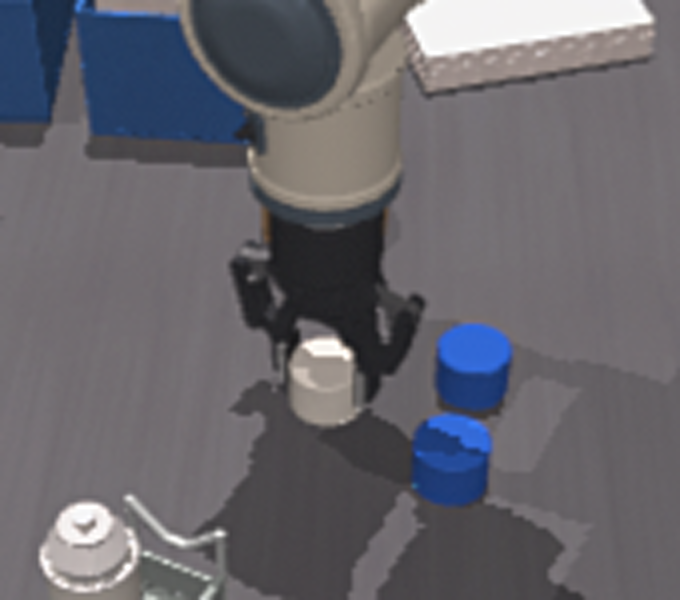

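View pics/m_w.png

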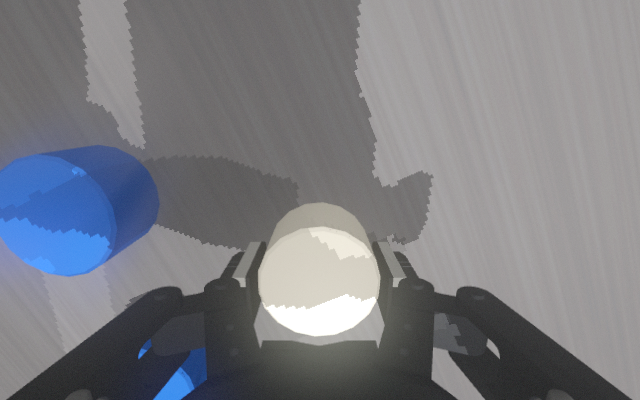

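```bash
python3 - <<'E'
from h import *
np.set_printoptions(precision=4,suppress=True)
st=state(); C=cam("wrist",st); p=st["position"]
print(proj("wrist",p+[0,0,.0279],C),proj("wrist",p+[0,0,.0279]+U*.003,C))
im=cv2.imread("pics/m_w.png")
cv2.imwrite("pics/m2.png",cv2.resize(im[190:350,240:400],None,fx=3.7,fy=3.7,interpolation=cv2.INTER_CUBIC))
# place start: TCP over can, rim just above button
T=.3452*U-.5108*N+(.142+.009+.045)*K
rows(T,toolR(-K,-N),8,start=(.0582*U-.5105*N+.25*K,R.from_rotvec(st["orientation"])),rfirst=1)
E
```

```text
[[318.8457 284.9325]] [[318.838 278.624]]
([0.0, 0.1, -0.0], [0.0, -0.036, 0.007])
([0.0, 0.0, 0.0], [0.0, -0.036, 0.006])
([0.0, 0.0, 0.0], [0.0, -0.036, 0.007])
([0.0, 0.0, 0.0], [0.0, -0.036, 0.007])
([0.0, 0.0, 0.0], [0.0, -0.035, 0.007])
([0.0, 0.0, 0.0], [0.0, -0.036, 0.006])
([0.0, 0.0, 0.0], [0.0, -0.036, 0.007])
([0.0, 0.0, 0.0], [0.0, -0.036, 0.007])
end [0.6075 0.1045 0.196 ] err [-0.0001  0.     -0.    ] [ 0.   -0.04 -0.04]
```

View pics/m2.png

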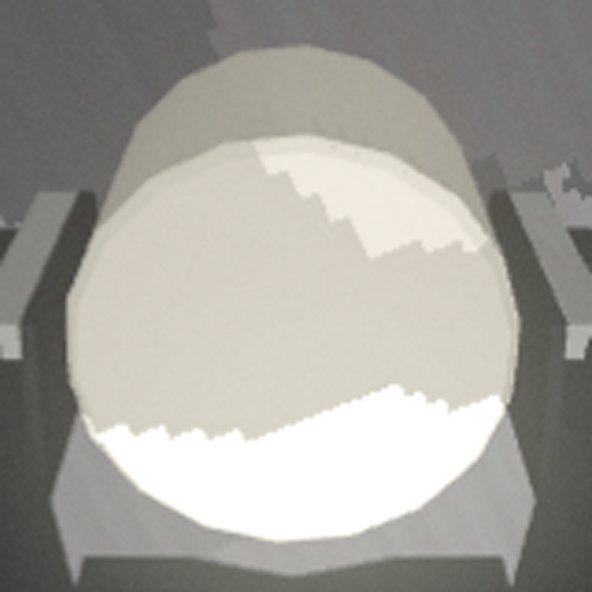

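```bash
python3 - <<'E'
from h import *
np.set_printoptions(precision=4,suppress=True)
im=cv2.imread("pics/i_wrist.png")
cv2.imwrite("pics/i2.png",cv2.resize(im[190:350,240:400],None,fx=3.7,fy=3.7,interpolation=cv2.INTER_CUBIC))
st=state(); C=cam("wrist",st); X=plane("wrist",(319,226.5),.037,C); print("cap u",X@U-.0265, "tcp",st["position"]@U)
s2=dict(position=np.array([.6081,.1047,.1104]),orientation=np.array([3.071,-.662,0])); C2=cam("wrist",s2)
for v in(228,229,230,231): X=plane("wrist",(319,v),.142,C2); print(v,"can u",X@U-.026)
E
```

```text
cap u 0.057996978589405696 tcp 0.058181484040152186
228 can u 0.346777318928544
229 can u 0.3463649483796223
230 can u 0.34595176870848426
231 can u 0.3455377767931238
```

View pics/i2.png

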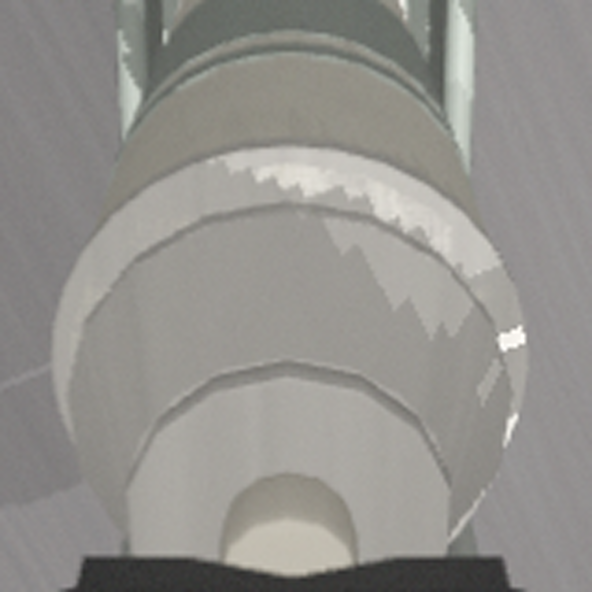

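```bash
python3 - <<'E'
from h import *
st=state(); C=cam("wrist",st); X=plane("wrist",(319,336.5),.037,C); print("cap u from bottom edge",X@U+.0265)
for z in (.036,.037,.038): 
  a=plane("wrist",(319,226.5),z,C)@U; b=plane("wrist",(319,336.5),z,C)@U; print(z,a-b,(a+b)/2)
E
```

```text
cap u from bottom edge 0.0584677660769866
0.036 0.05298638735267254 0.057625266451030964
0.037 0.052529212512419085 0.05823237233319615
0.038 0.05207203767216556 0.05883947821536133
```

>>> {"name": "drive_tool", "arguments": {
  "targets": [
    {"angular":[0,0,0],"translation":[0,0,-0.02],"jaw":0.045},
    {"angular":[0,0,0],"translation":[0,0,-0.045],"jaw":0.045},
    {"angular":[0,0,0],"translation":[0,0,-0.045],"jaw":0.045},
    {"angular":[0,0,0],"translation":[0,0,-0.045],"jaw":0.045},
    {"angular":[0,0,0],"translation":[0,0,-0.045],"jaw":0.045},
    {"angular":[0,0,0],"translation":[0,-0.02,-0.03],"jaw":0.045},
    {"angular":[0,0,0],"translation":[0,-0.035,-0.01],"jaw":0.045},
    {"angular":[0,0,0],"translation":[0,-0.04,0],"jaw":0.045},
    {"angular":[0,0,0],"translation":[0,-0.04,0],"jaw":0.045},
    {"angular":[0,0,0],"translation":[0,-0.04,0],"jaw":0.045}
  ],
  "newtons": 80
}}

```text
time: 14.15
position: [0.5619, 0.0038, 0.2487]
orientation: [-3.071, 0.663, 0.002]
contact_force: [0.6, -0.1, -0.8]
finger_gap: 0.0513
```

>>> {"name": "drive_tool", "arguments": {
  "targets": [
    {"angular":[0,0,0],"translation":[0,-0.04,0],"jaw":0.045},
    {"angular":[0,0,0],"translation":[0,-0.04,0],"jaw":0.045},
    {"angular":[0,0,0],"translation":[0,-0.03,0.005],"jaw":0.045},
    {"angular":[0,0,0],"translation":[0,0,0.015],"jaw":0.045},
    {"angular":[0,0,0],"translation":[0,0,0.015],"jaw":0.045},
    {"angular":[0,0,0],"translation":[0,0,0],"jaw":0.045},
    {"angular":[0,0,0],"translation":[0,0,0],"jaw":0.045}
  ]
}}

```text
time: 14.85
position: [0.6068, 0.1024, 0.2137]
orientation: [-3.071, 0.662, 0.003]
contact_force: [0.5, 0.3, -0.2]
finger_gap: 0.0514
```

```bash
python3 - <<'E'
from h import *
np.set_printoptions(precision=4,suppress=True)
st=state(); p=st["position"]; print(p,p@U,p@N,st["contact_force"])
rows(.3456*U-.511*N+.200*K,toolR(-K,-N),1)
im=eyes.snapshot("wrist")[:,:,::-1]; cv2.imwrite("pics/n_w.png",im)
E
```

```text
[0.6068 0.1024 0.2137] 0.34305373285780033 -0.5108912426259583 [ 0.5092  0.2992 -0.1907]
([0.0, 0.1, -0.0], [0.0, -0.003, 0.014])
end [0.608  0.1052 0.1997] err [ 0.0001  0.0005 -0.0003] [ 0.01  0.03 -0.05]
```

View pics/n_w.png

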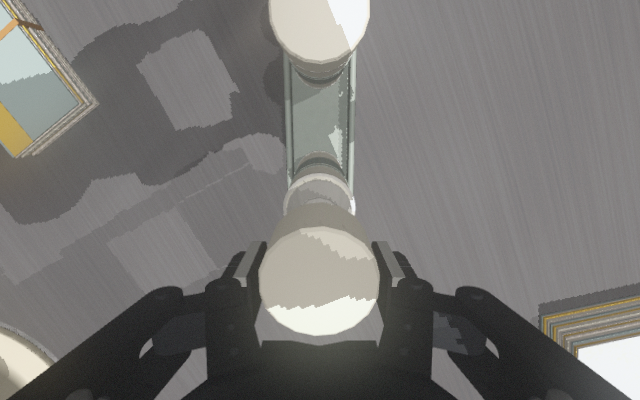

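```bash
python3 - <<'E'
from h import *
im=cv2.imread("pics/n_w.png")
cv2.imwrite("pics/n2.png",cv2.resize(im[150:350,240:400],None,fx=3,fy=3,interpolation=cv2.INTER_CUBIC))
for v in(172,173,174): print(v,plane("wrist",(319,v),.142)@U-.026)
for z in(.2407,.2417,.2427): a=plane("wrist",(319,226.5),z)@U; b=plane("wrist",(319,336),z)@U; print(z,a-b,(a+b)/2)
print(plane("wrist",(285.,195),.142)@N,plane("wrist",(355.,195),.142)@N)
E
```

```text
172 0.34676456973327113
173 0.3460462140529225
174 0.34532659171797736
0.2407 0.05284044544221023 0.342546961686611
0.2417 0.0523857843089055 0.34315246019639845
0.2427 0.051931123175600946 0.343757958706186
-0.48671549331175396 -0.537352429058304
```

View pics/n2.png

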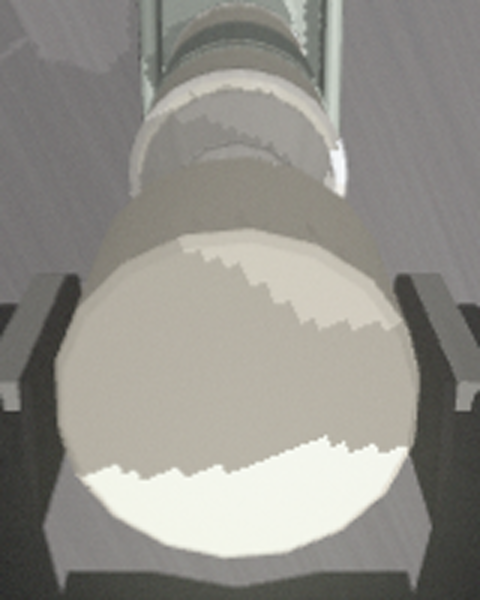

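>>> {"name": "drive_tool", "arguments": {
  "targets": [
    {"angular":[0,0.1,0],"translation":[0.0003,-0.0029,0.01],"jaw":0.045},
    {"angular":[0,0,0],"translation":[0,0,0.01],"jaw":0.045},
    {"angular":[0,0,0],"translation":[0,0,0.01],"jaw":0.045},
    {"angular":[0,0,0],"translation":[0,0,0.007],"jaw":0.045},
    {"angular":[0,0,0],"translation":[0,0,0.004],"jaw":0.045},
    {"angular":[0,0,0],"translation":[0,0,0],"jaw":0.045},
    {"angular":[0,0,0],"translation":[0,0,0],"jaw":0.045}
  ],
  "newtons": 100
}}

```text
time: 15.6
position: [0.6085, 0.1051, 0.1726]
orientation: [-3.071, 0.662, -0.0]
contact_force: [-0.7, 0.3, 0.8]
finger_gap: 0.0509
```

```bash
python3 - <<'E'
from h import *
np.set_printoptions(precision=4,suppress=True)
st=state(); p=st["position"]; print(p,p@U,p@N,st["contact_force"])
b=eyes.snapshot("side"); c=eyes.snapshot("scene")
b=b[170:290,220:350];c=c[160:280,280:410]
cv2.imwrite("pics/o.png",np.hstack([cv2.resize(x,None,fx=3,fy=3,interpolation=cv2.INTER_CUBIC) for x in (b,c)])[:,:,::-1])
E
```

```text
[0.6085 0.1051 0.1726] 0.34616422550367354 -0.5113499487970595 [-0.6531  0.2942  0.8192]
```

View pics/o.png

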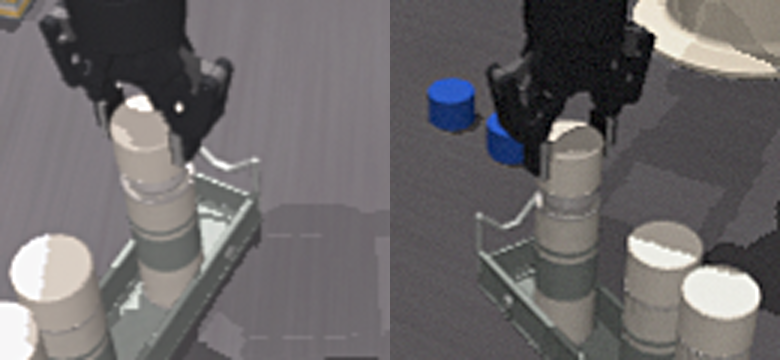

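Both views show the cap coaxial over the can, with the cone already inside it. Continuing down in small steps and watching the force.

>>> {"name": "drive_tool", "arguments": {
  "targets": [
    {"angular":[0,0,0],"translation":[0,0,0.003],"jaw":0.045},
    {"angular":[0,0,0],"translation":[0,0,0.003],"jaw":0.045},
    {"angular":[0,0,0],"translation":[0,0,0.002],"jaw":0.045},
    {"angular":[0,0,0],"translation":[0,0,0],"jaw":0.045}
  ]
}}

```text
time: 16.1
position: [0.6081, 0.1051, 0.164]
orientation: [3.071, -0.662, -0.001]
contact_force: [-0.2, -0.0, -0.6]
finger_gap: 0.051
```

>>> {"name": "drive_tool", "arguments": {
  "targets": [
    {"angular":[0,0,0],"translation":[0,0,0.001],"jaw":0.045},
    {"angular":[0,0,0],"translation":[0,0,0.001],"jaw":0.045},
    {"angular":[0,0,0],"translation":[0,0,0.001],"jaw":0.045},
    {"angular":[0,0,0],"translation":[0,0,0],"jaw":0.045}
  ]
}}

```text
time: 16.5
position: [0.6083, 0.1051, 0.1613]
orientation: [3.071, -0.662, -0.0]
contact_force: [-0.8, 1.2, -0.9]
finger_gap: 0.0503
```

>>> {"name": "drive_tool", "arguments": {
  "targets": [
    {"angular":[0,0,0],"translation":[0,0,0.001],"jaw":0.045},
    {"angular":[0,0,0],"translation":[0,0,0.001],"jaw":0.045},
    {"angular":[0,0,0],"translation":[0,0,0],"jaw":0.045}
  ],
  "newtons": 120
}}

```text
time: 16.8
position: [0.6083, 0.1051, 0.1595]
orientation: [-3.071, 0.662, 0.0]
contact_force: [-0.2, 1.4, 1.9]
finger_gap: 0.0503
```

>>> {"name": "drive_tool", "arguments": {
  "targets": [
    {"angular":[0,0,0],"translation":[0,0,0.001],"jaw":0.045},
    {"angular":[0,0,0],"translation":[0,0,0.001],"jaw":0.045},
    {"angular":[0,0,0],"translation":[0,0,0],"jaw":0.045}
  ]
}}

```text
time: 17.1
position: [0.6087, 0.1052, 0.158]
orientation: [-3.071, 0.662, -0.001]
contact_force: [-1.5, -0.2, 8.7]
finger_gap: 0.0501
```

Resistance starts about where it should (TCP 0.160). Continuing.

>>> {"name": "drive_tool", "arguments": {
  "targets": [
    {"angular":[0,0,0],"translation":[0,0,0.001],"jaw":0.045},
    {"angular":[0,0,0],"translation":[0,0,0.001],"jaw":0.045},
    {"angular":[0,0,0],"translation":[0,0,0],"jaw":0.045}
  ]
}}

```text
time: 17.4
position: [0.6082, 0.105, 0.1551]
orientation: [3.071, -0.662, -0.001]
contact_force: [0.1, -0.8, -3.0]
finger_gap: 0.0507
```

>>> {"name": "drive_tool", "arguments": {
  "targets": [
    {"angular":[0,0,0],"translation":[0,0,0.001],"jaw":0.045},
    {"angular":[0,0,0],"translation":[0,0,0],"jaw":0.045}
  ]
}}

```text
time: 17.6
position: [0.6081, 0.105, 0.1541]
orientation: [3.071, -0.662, -0.001]
contact_force: [0.4, 0.4, -3.6]
finger_gap: 0.0504
```

>>> {"name": "drive_tool", "arguments": {
  "targets": [
    {"angular":[0,0,0],"translation":[0,0,0.001],"jaw":0.045},
    {"angular":[0,0,0],"translation":[0,0,0],"jaw":0.045}
  ]
}}

```text
time: 17.8
position: [0.6082, 0.1051, 0.1532]
orientation: [3.071, -0.662, -0.001]
contact_force: [-0.7, -0.3, -2.4]
finger_gap: 0.0502
```

>>> {"name": "drive_tool", "arguments": {
  "targets": [
    {"angular":[0,0,0],"translation":[0,0,0.001],"jaw":0.045},
    {"angular":[0,0,0],"translation":[0,0,0],"jaw":0.045}
  ]
}}

```text
time: 18.0
position: [0.6084, 0.1051, 0.1525]
orientation: [-3.071, 0.662, -0.0]
contact_force: [-1.1, -0.6, -0.0]
finger_gap: 0.0504
```

It snapped over between TCP 0.158 and 0.155. Now down to the shoulder.

>>> {"name": "drive_tool", "arguments": {
  "targets": [
    {"angular":[0,0,0],"translation":[0,0,0.001],"jaw":0.045},
    {"angular":[0,0,0],"translation":[0,0,0],"jaw":0.045}
  ]
}}

```text
time: 18.2
position: [0.6084, 0.1051, 0.1522]
orientation: [-3.071, 0.662, -0.001]
contact_force: [-3.7, 0.0, 9.9]
finger_gap: 0.0502
```

>>> {"name": "drive_tool", "arguments": {
  "targets": [
    {"angular":[0,0,0],"translation":[0,0,0.001],"jaw":0.045},
    {"angular":[0,0,0],"translation":[0,0,0],"jaw":0.045}
  ]
}}

```text
time: 18.4
position: [0.6086, 0.1053, 0.152]
orientation: [-3.07, 0.662, -0.002]
contact_force: [-6.3, 0.6, 22.1]
finger_gap: 0.0504
```

>>> {"name": "drive_tool", "arguments": {
  "targets": [
    {"angular":[0,0,0],"translation":[0,0,0.001],"jaw":0.045},
    {"angular":[0,0,0],"translation":[0,0,0],"jaw":0.045}
  ]
}}

```text
time: 18.6
position: [0.6089, 0.1054, 0.1519]
orientation: [-3.07, 0.662, -0.003]
contact_force: [-8.7, 2.3, 33.6]
finger_gap: 0.0502
```

>>> {"name": "drive_tool", "arguments": {
  "targets": [
    {"angular":[0,0,0],"translation":[0,0,0],"jaw":0.045},
    {"angular":[0,0,0],"translation":[0,0,0],"jaw":0.045},
    {"angular":[0,0,0],"translation":[0,0,0],"jaw":0.045}
  ]
}}

```text
time: 18.9
position: [0.6089, 0.1054, 0.1519]
orientation: [-3.07, 0.662, -0.003]
contact_force: [-9.4, 0.9, 33.0]
finger_gap: 0.0505
```

```bash
python3 - <<'E'
from h import *
np.set_printoptions(precision=4,suppress=True)
st=state(); p=st["position"]; print(p,p@U,p@N,st["contact_force"],st["ft_torque"])
cv2.imwrite("pics/p_w.png",eyes.snapshot("wrist")[:,:,::-1])
b=eyes.snapshot("side"); c=eyes.snapshot("scene")
cv2.imwrite("pics/p_side.png",b[:,:,::-1]); cv2.imwrite("pics/p_scene.png",c[:,:,::-1])
b=b[180:280,225:335];c=c[180:280,300:410]
cv2.imwrite("pics/p.png",np.hstack([cv2.resize(x,None,fx=3.6,fy=3.6,interpolation=cv2.INTER_CUBIC) for x in (b,c)])[:,:,::-1])
E
```

```text
[0.6089 0.1054 0.1519] 0.3466089268355336 -0.5115700859550023 [-9.4125  0.9023 32.9746] [0.3087 2.3776 0.0132]
```

View pics/p.png

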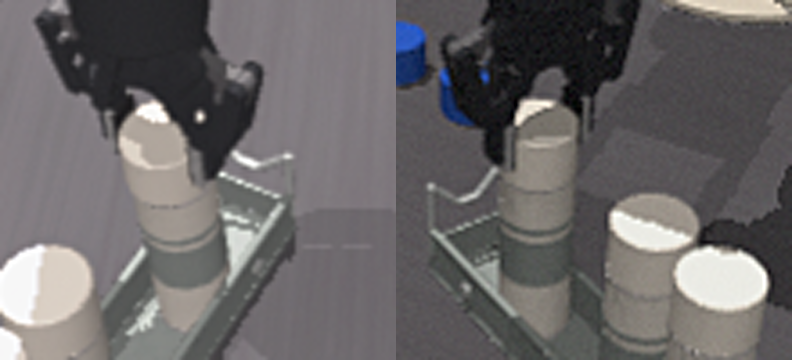

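View pics/p_w.png

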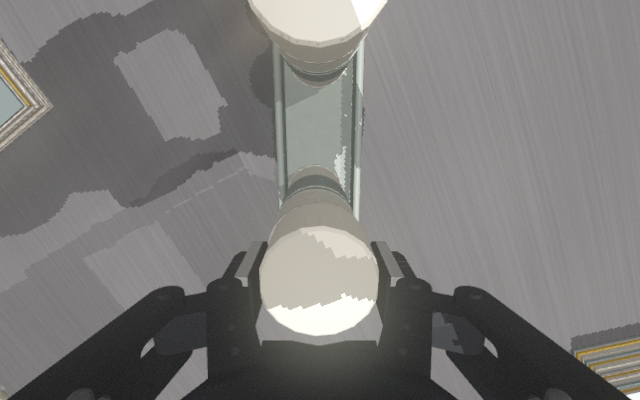

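The cap's rim sits on the shoulder with a thin seam like the neighbours' in both views. I'll ease the push slightly, check it holds steady, and hand in.

>>> {"name": "drive_tool", "arguments": {
  "targets": [
    {"angular":[0,0,0],"translation":[0,0,-0.0006],"jaw":0.045},
    {"angular":[0,0,0],"translation":[0,0,0],"jaw":0.045},
    {"angular":[0,0,0],"translation":[0,0,0],"jaw":0.045},
    {"angular":[0,0,0],"translation":[0,0,0],"jaw":0.045},
    {"angular":[0,0,0],"translation":[0,0,0],"jaw":0.045}
  ]
}}

```text
time: 19.55
position: [0.6087, 0.1053, 0.1519]
orientation: [-3.07, 0.662, -0.002]
contact_force: [-7.3, -0.5, 27.1]
finger_gap: 0.0502
```

```bash
python3 - <<'E'
from h import *
np.set_printoptions(precision=4,suppress=True)
# seam front rows vs expected rim height .142, front-most point of can toward each camera
st=state(); print(st["position"],st["contact_force"],st["finger_gap"])
c0=.346*U-.5112*N
for n in("scene","side"):
    o=cam(n)[2]; d=(o-c0)*[1,1,0]; d/=np.linalg.norm(d)
    for z in(.142,.144,.146): print(n,z,proj(n,c0+d*.026+z*K))
a=cv2.imread("pics/p_scene.png")[195:245,315:365];b=cv2.imread("pics/p_side.png")[200:250,250:300]
cv2.imwrite("pics/q.png",np.hstack([cv2.resize(x,None,fx=8,fy=8,interpolation=cv2.INTER_NEAREST) for x in(a,b)]))
E
```

```text
[0.6087 0.1053 0.1519] [-7.2621 -0.461  27.1056] 0.05024178287670597
scene 0.142 [[338.4837 232.8528]]
scene 0.144 [[338.5094 232.1746]]
scene 0.146 [[338.5351 231.4946]]
side 0.142 [[273.4298 237.1666]]
side 0.144 [[273.3318 236.5889]]
side 0.146 [[273.2334 236.0093]]
```

View pics/q.png

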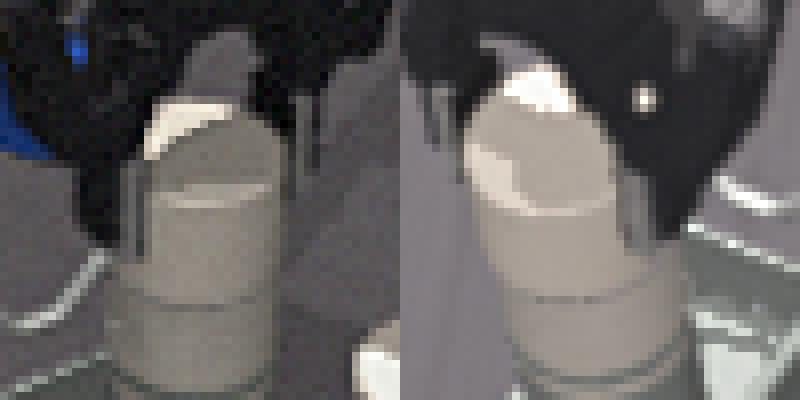

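```bash
python3 -c "
from workcell import job
print(job.finish_job())"
```

```text
the job is handed in; nothing more can be done
None
```

I stood the tipped can upright on the lane floor and let it go. I then took the white cap from the bench, pressed it on until it snapped, and handed in while still holding it down. The run took about 20 s of the 67 s allowed, and no verdict was reported.

**Last checks:**
- **Snap:** the force rose to about 9 N in the last reading before the snap, dropped to about zero, then climbed steeply once the rim met the shoulder. I only read the force every 1–2 mm, so the true peak may have been higher.
- **Push at hand-in:** it was steady at 27 N down, with a sideways force of about 7 N. The grip was set to 120 N.
- **Cap height:** the cap's seam appears in the pictures at row 232.7 (scene) and 237.3 (side). A rim fully on the shoulder should appear at 232.9 and 237.2, so the cap is home.
- **Surroundings:** the two capped cans still looked upright. I never touched the tape roll or the leaflets, but I did not re-measure where they are.

**Disagreements:**
- The tool stopped 0.8 mm higher than I calculated for a fully seated cap.
- My estimates of the can's position along the lane differed by about 2 mm between views. I used 0.346 m, a value between them.

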